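# Drain, empty and reload the little cheese press

## Robot

A 6-joint arm with a two-finger parallel gripper is mounted at the origin on a cart in front of the work surface, level with it; the furniture and walls round the work are solid. World frame = base frame: x ahead of the robot, y to its left, z up, the work surface at z = 0. Lengths are in m, angles in rad, forces in N, time in s.
With the tool pointing down it reaches from about 0.4 to 0.925 m from the base axis. Payload 12.5 kg.
Tool frame: the origin (TCP) lies at the very end of the fingers, on their centre line; the grasp point (between the pads) lies 19 mm behind it; z points along the fingers, x is the direction in which the jaws open and shut, and the axes are right-handed (so a half turn about z gives the same grasp; the last joint's range is limited). The gripper opens to 95 mm and grips with 3 to 60 N. Pads are 20 mm wide; open, the fingers measure 119 mm over their backs; the gripper's body (75 mm by 180 mm) begins 59 mm behind the grasp point.
Start: joints at [-1.233, 0.491, 1.559, -0, 1.092, -0.106], TCP at [0.268, -0.564, 0.215] pointing down, gripper open.
Joint ranges: [-3.1, 3.1], [-0.84, 2.19], [0.05, 2.79], [-1.13, 4.28], [0.06, 2.93], [-2.69, 2.69]. Speed limits (rad/s): [2.22, 2.22, 2.79, 3.14, 3.14, 3.14].

## Interface

Orientations are given as a unit quaternion [x, y, z, w].
In Python, from station import manip gives the robot as it stands.
- The arm moves only by the shell command python3 -m creep 'ROWS' [FORCE]. ROWS is JSON, a list of rows, each an object of numbers: "wx", "wy", "wz": the turn, a rotation vector about the tool's x, y, z in rad; "dx", "dy", "dz": the shift along the tool's x, y, z in cm; "fingers": the closure, from -1 (fully open) to 1 (shut), so that 0 is half open. A call has 1 to 8 rows; each row is the pose to reach, as a shift and turn from the pose commanded when the call began, along the tool's axes at that moment; what a row does not reach only later rows make up. A row lasts 1/12 s, in which the tool goes at most 41.7 mm and 7.16 degrees, less where a joint would pass 70% of its speed; a pose out of reach is approached as far as the arm can. A call with a gripper value outside its range is refused whole. The fingers move at their own pace and stop on an object; FORCE is the grip in N (left out, the last holds). Time passes only in rows, so rows that repeat a pose let the fingers close. It gives the time, the measured TCP pose, the force and the opening at its end, in the units of the state.
- manip.observe(): the state, without advancing time (a new reading comes with each control period).
- manip.camera(name): name is "scene" or "top" or "wrist"; returns the picture (400x640x3 uint8, red, green, blue); there is no depth.
- manip.camera_info(name): a dict with "fx", "fy", "cx", "cy" (pixels), "position" and "attitude" of the camera in the world. Camera axes: x right, y down, z forward; pixel columns grow to the right and rows downward; lengths in m; the calibration is good to about 2 mm. A picture is of the moment at which its call begins: read the wrist's pose just before it. camera_info takes no time and is no camera call; for the wrist camera it gives the pose at the moment of the call.
- manip.hand_in(): hands the job in, once; it reports no verdict.
Trained networks look in the newest picture that a camera, given by its name, has taken for a name from the list of things; names that differ only in an ending like _2 or _b are one class to them, and where a whole thing is asked for, a point or a joint stands for the part that bears it (a point fixed in the world has none). Each returns a list of dicts, best first, with "score" (0 to 1); they miss things now and then, are a little off and sometimes report something else, mostly with a low value. They report only what shows in the picture. A call takes as long as a camera call. They do not tell look-alikes from the thing itself.
- manip.recognise(camera, label): "extent" ([centre column, centre row, width, height] in pixels, round what is visible of it).
- manip.tip_of(camera, label): "uv" ([column, row] in pixels: a listed point, or the origin of a listed thing).
The state is a dict: "t": time; "joints": joint angles; "dq": joint speeds; "joint_torque": joint torques, N m; "ee_pos": TCP position; "ee_rot": TCP orientation; "wrist_force": force on the tool from outside, world axes, zero at the start; "ft_torque": the same for the moment, N m; "opening": finger opening in m.
Only numpy, scipy, OpenCV 4.12 (cv2) and the standard library are available. Lean on these libraries where they do the work, as an engineer would, in place of code of your own. Each camera call takes 0.05 s, during which the arm holds its last target. There are 200 camera calls.

## Task

First turn the closed blue mould over and stand it on its white lid on the drip tray, so that the whey runs out through the lid. While it drains there, lift all the fresh goat bricks out of the white mould block and set them on the wooden board, not touching one another. Then set the mould upright again, lid up, in the press, in between the guide rails and back against the stop, and clamp it: push the black knob down and turn it clockwise as far as it goes, so that it stays down and the pad presses on the lid; leave everything else as it is.

Things in the scene. Friction and masses are not known exactly. Their poses are not given: they have to be found in the camera images.
- mould: closed square cheese mould, 60 x 60 x 70 mm, about 0.4 kg, one rigid piece: blue perforated body 56 mm high, white lid on top, flush with the sides, does not come off. It can stand on its foot, on its lid or lie on any side. Origin: centre of the underside; z points to the lid, x and y square to the sides. Starts upright on the drip tray
- mould_mid (a point): middle of the mould, 35 mm above its underside
- tray: fixed drip tray, flat steel slab with drain slots, 180 mm (x) x 240 mm (y) x 10 mm; origin at the centre of its underside, its flat top is 10 mm higher
- block: fixed white mould block, 92 mm (x) x 262 mm (y) x 30 mm, origin at the centre of its underside, with three square cavities 68 mm wide and 24 mm deep at y = -84, 0 and +84 mm in its frame; some cavities are empty
- brick_a: white goat cheese brick with rounded edges, about 62 x 61 x 62 mm, 0.15 kg; origin at the centre of its underside, z up, sides along x and y. It starts in a cavity of the block, sides parallel to the block's, and stands about 38 mm out of it. May be absent
- brick_b: white goat cheese brick, about 61 x 62 x 59 mm, otherwise as brick_a, stands about 35 mm out of the block. May be absent
- brick_c: white goat cheese brick, exactly like brick_a. May be absent
- board: fixed wooden cutting board, 190 mm along its own x, 300 mm along its own y, flat top 22 mm high; origin at the centre of its underside
- press: fixed spring press; origin on the counter under the pad axis, mouth towards its -x (the robot). Base 16 mm thick, x -165 to +105 mm, y +-60 mm. Foot of the column from x = 44 mm, column 58 to 98 mm; arm and boss (25 mm radius round the pad axis) 148 to 198 mm above the counter; open in front and at sides. The raised pad hangs 104 mm above the counter, 18 mm above the lid of a mould in the press
- press_seat (a point): centre of the mould's place: on top of the base plate (16 mm above the counter) under the pad. In the press's axes from here: two guide rails, inner faces at y = +-35 mm, 26 mm high, from x = -36 to +36 mm, flaring out in front to x = -68 mm; face of the back stop at x = +31 mm, 45 mm high. The mould is slid in low down, as it topples when pushed high
- press_front (a point): clear spot on top of the base plate in front of the rails, 115 mm towards the mouth from press_seat; a mould set here can be slid in
- spindle (a joint): how far knob, stem and pad are pushed down, m: 0 up, at most 0.032. A spring lifts them back. The pad meets the lid of an upright mould in the press at about 0.018 and then gives way on its own spring (the knob takes about 11 N at 0.027, 14 N at 0.032)
- knob (a joint): turn of the knob, rad: 0 as at the start, 1.4 at most, growing clockwise as seen from above. A cross pin runs in a slot, so it turns only while the spindle is pushed down past about 0.028; once well turned the pin catches, and the spindle stays down at about 0.027 when let go
- knob_grip (a point): middle of the knob's black bar, 72 mm long, 16 mm wide, 30 mm high, the bar's top 15 mm above this point; it moves with the knob. The point's x runs along the bar, z up; at turn 0 the bar lies along the press's x. Under the bar 50 mm of thin stem down to the boss (18 mm when pushed right down)
- pad: white pressing pad under the press's arm, 52 mm across, on its own spring; origin at the centre of its lower face
- tongs: serving tongs with black grips, 164 mm long, lying flat right of the press; not part of the job
- half_white: half of a white bloomy cheese, 127 x 64 x 50 mm, at the back; not part of the job
Mind the look-alikes: they are no part of the job. What is shaped like the brick_a but purple is not meant.

How it is judged:
On the way, in this order (a step that is already met when the one before it is completed fails the run):
1. the mould stands on its lid on the drip tray, let go (x of mould_mid in the frame of tray between -0.1 and 0.1 m and y of mould_mid in the frame of tray between -0.13 and 0.13 m and angle between mould's own z axis and vertical above 3 rad and height (world z) of mould_mid below 0.051 m and contact force between mould and the fingers below 0.3 N and linear speed of mould below 0.03 m/s), for 0.3 s.
2. all the bricks are on the board, while the mould still stands on its lid on the tray (x of brick_a in the frame of board between -0.1 and 0.1 m and y of brick_a in the frame of board between -0.155 and 0.155 m and z of brick_a in the frame of board between 0.015 and 0.095 m and contact force between each of brick_a, brick_b, brick_c and the fingers below 0.3 N and linear speed of each of brick_a, brick_b, brick_c below 0.03 m/s and contact force between each of brick_a, brick_b, brick_c and board above 0.3 N and x of brick_b in the frame of board between -0.1 and 0.1 m and y of brick_b in the frame of board between -0.155 and 0.155 m and z of brick_b in the frame of board between 0.015 and 0.095 m and x of brick_c in the frame of board between -0.1 and 0.1 m and y of brick_c in the frame of board between -0.155 and 0.155 m and z of brick_c in the frame of board between 0.015 and 0.095 m and contact force between brick_a and brick_b below 0.05 N and contact force between each of brick_a, brick_b and brick_c below 0.05 N and x of mould_mid in the frame of tray between -0.1 and 0.1 m and y of mould_mid in the frame of tray between -0.13 and 0.13 m and angle between mould's own z axis and vertical above 3 rad and height (world z) of mould_mid below 0.051 m), for 0.2 s.
3. the mould stands upright in the press, between the rails, back at the stop (angle between mould's own z axis and vertical below 0.1 rad and horizontal distance between mould_mid and press_seat below 0.01 m and z of mould in the frame of press_seat between -0.004 and 0.006 m), for 0.2 s.
At the end, for the whole second after the job is handed in: All bricks rest on the board, let go, not touching one another; the mould stands upright (within 0.1 rad) in the press, within 10 mm of the seat; the knob is turned by over 0.9 rad and stays down by itself (spindle over 0.022), the pad pressing on the lid by over 2 N (all of step 3 and x of brick_a in the frame of board between -0.1 and 0.1 m and y of brick_a in the frame of board between -0.155 and 0.155 m and z of brick_a in the frame of board between 0.015 and 0.095 m and contact force between each of brick_a, brick_b, brick_c, mould and the fingers below 0.3 N and linear speed of each of brick_a, brick_b, brick_c below 0.03 m/s and contact force between each of brick_a, brick_b, brick_c and board above 0.3 N and x of brick_b in the frame of board between -0.1 and 0.1 m and y of brick_b in the frame of board between -0.155 and 0.155 m and z of brick_b in the frame of board between 0.015 and 0.095 m and x of brick_c in the frame of board between -0.1 and 0.1 m and y of brick_c in the frame of board between -0.155 and 0.155 m and z of brick_c in the frame of board between 0.015 and 0.095 m and contact force between brick_a and brick_b below 0.05 N and contact force between each of brick_a, brick_b and brick_c below 0.05 N and value of joint spindle above 0.022 m and value of joint knob above 0.9 rad and contact force between pad and mould above 2 N and linear speed of mould below 0.02 m/s).
It fails at once if the tongs is knocked away by more than 3 cm (distance of tongs from where it was at the start of the episode above 0.03 m).
It fails at once if the white half cheese is knocked away by more than 3 cm (distance of half_white from where it was at the start of the episode above 0.03 m).
Of brick_a, brick_b, brick_c only 1 to 3 are there at a start; the rules pass over those that are not, and their reading is None.
At some moment in a run one of mould may be knocked a few centimetres aside while the robot is not near it.
Once in a run the grip may slacken for a moment while it holds something.
It also fails if it takes over 210 s, if anything falls off the work surface, if the arm or the gripper's body presses on something with over 40 N, if the wrist force passes 120 N, or if a joint passes its speed limit or range.

## Working session

There is one attempt and no reset: what is moved stays moved. The work goes in short steps, Python scripts to look and compute and a shell command to move; the robot and the scene stay as the last step left them, time stands still between calls to the robot, and variables do not carry over. Pictures are saved under pics/ and viewed, about 12 in all and at most 16, crops included, and the job is handed in when it is done.

```bash
ls; mkdir -p pics; python3 - <<'E'
from station import manip
import cv2
o=manip.observe();print({k:(v if not hasattr(v,'__len__') else [round(float(x),3) for x in v]) for k,v in o.items()})
for c in ("scene","top"):
    im=manip.camera(c);cv2.imwrite(f"pics/{c}0.png",im[:,:,::-1]);print(c,manip.camera_info(c))
    for l in ("mould","brick_a","block","board","tray","press","knob_grip","half_white","tongs"):
        print(l,[( [round(x) for x in d['extent']],round(d['score'],2)) for d in manip.recognise(c,l)[:5]])
    for l in ("mould","mould_mid","brick_a","brick_b","block","board","tray","press","press_seat","press_front","knob_grip","pad"):
        print(l,[( [round(x,1) for x in d['uv']],round(d['score'],2)) for d in manip.tip_of(c,l)[:5]])
E
```

```text
pics
{'t': 0.0, 'joints': [-1.233, 0.492, 1.559, -0.0, 1.092, -0.106], 'dq': [-0.001, -0.001, -0.001, -0.001, -0.001, 0.0], 'joint_torque': [0.002, -61.264, -25.818, 0.069, 0.048, -0.0], 'ee_pos': [0.268, -0.564, 0.214], 'ee_rot': [0.845, -0.534, -0.0, -0.0], 'wrist_force': [-0.043, -0.197, 0.057], 'ft_torque': [0.004, 0.045, -0.02], 'opening': 0.09494438034530432}
scene {'fx': 495.0738925528972, 'fy': 495.0738925528972, 'cx': 320.0585053338075, 'cy': 203.83854843633006, 'position': array([-0.71090303, -0.84989281,  1.20410788]), 'attitude': array([ 0.76303825, -0.44447321,  0.22584714, -0.41135053])}
mould [([284, 250, 20, 24], 0.97), ([374, 256, 59, 60], 0.45)]
brick_a [([303, 218, 19, 19], 0.74), ([322, 224, 13, 19], 0.69)]
block [([321, 233, 72, 32], 0.94)]
board [([271, 230, 38, 36], 0.75)]
tray [([290, 256, 77, 50], 0.78), ([322, 224, 16, 20], 0.5)]
press [([375, 259, 59, 58], 0.7)]
knob_grip [([370, 222, 8, 23], 0.27)]
half_white [([370, 222, 11, 24], 0.76)]
tongs [([412, 287, 54, 12], 0.64)]
mould [([282.5, 256.1], 0.6), ([381.8, 233.3], 0.46)]
mould_mid [([278.9, 249.8], 0.8
[... 917 characters left out ...]
], 0.65)]
press [([394, 204, 35, 92], 0.64)]
knob_grip [([311, 195, 16, 21], 0.71), ([404, 183, 10, 30], 0.58)]
half_white [([352, 153, 20, 37], 0.9)]
tongs [([408, 182, 10, 28], 0.38)]
mould [([299.4, 259.1], 0.84), ([351.0, 152.8], 0.26)]
mould_mid [([292.3, 255.3], 0.89)]
brick_a [([310.6, 194.2], 0.93), ([287.9, 193.2], 0.84), ([211.4, 281.1], 0.84)]
brick_b [([310.6, 194.2], 0.93), ([287.9, 193.2], 0.84), ([211.4, 281.1], 0.84)]
block []
board [([228.9, 230.7], 0.82)]
tray []
press [([391.2, 200.1], 0.56)]
press_seat [([391.8, 200.8], 0.75)]
press_front [([392.0, 232.2], 0.86), ([438.3, 227.8], 0.2)]
knob_grip [([405.8, 180.8], 0.66), ([304.2, 249.9], 0.37)]
pad [([393.6, 196.7], 0.44)]
```

```bash
python3 - <<'E'
import cv2
a=cv2.imread("pics/top0.png")[120:320,180:460]
cv2.imwrite("pics/topc.png",cv2.resize(a,None,fx=2.85,fy=2.85,interpolation=cv2.INTER_CUBIC))
a=cv2.imread("pics/scene0.png")[180:320,220:450]
cv2.imwrite("pics/scenec.png",cv2.resize(a,None,fx=3.4,fy=3.4,interpolation=cv2.INTER_CUBIC))
E
```

```text
(no output)
```

View pics/topc.png

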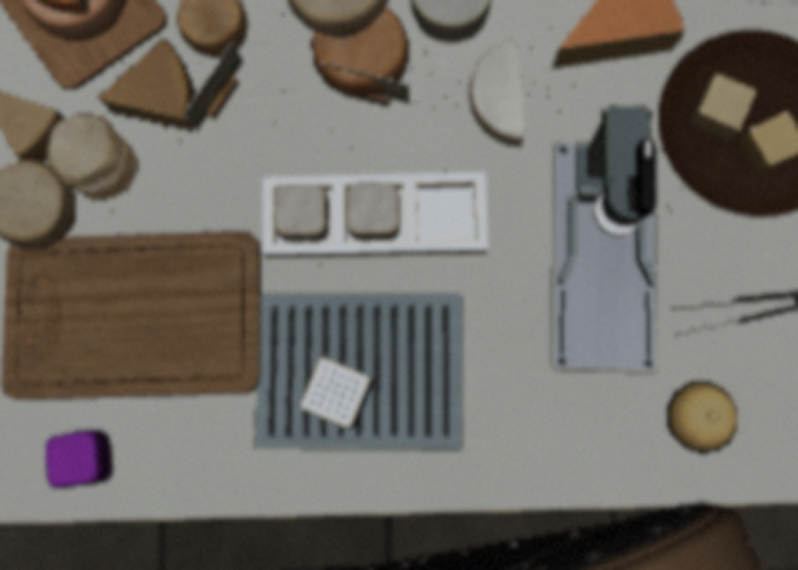

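View pics/scenec.png

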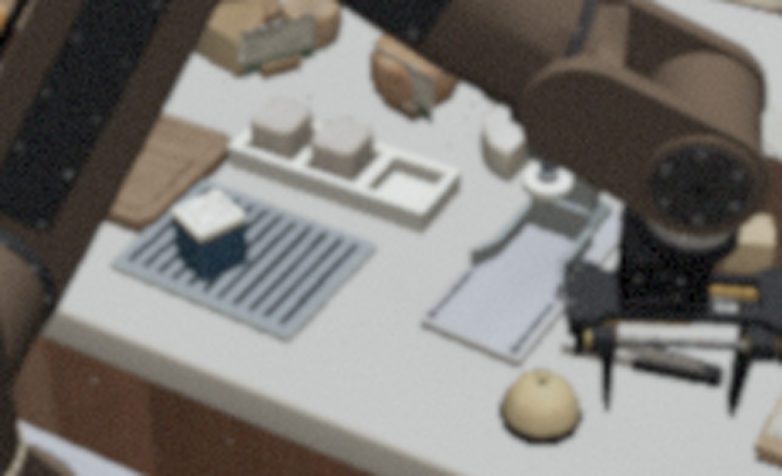

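The top crop shows the tray with the tilted mould (lid centre about crop 337,392). Two bricks sit in the left and middle cavities and the right one is empty. The board is on the left, the press on the right with its knob at crop 645,178, and the purple look-alike at 78,459. The tongs lie to the right of the press.

```bash
cat > h.py <<'E'
import numpy as np, cv2
from scipy.spatial.transform import Rotation as R
from station import manip
def ray(c,uv,z,ci=None):
    ci=ci or manip.camera_info(c)
    d=R.from_quat(ci["attitude"]).apply([(uv[0]-ci["cx"])/ci["fx"],(uv[1]-ci["cy"])/ci["fy"],1]);p=np.array(ci["position"])
    return p+d*(z-p[2])/d[2]
def pix(c,P,ci=None):
    ci=ci or manip.camera_info(c)
    q=R.from_quat(ci["attitude"]).inv().apply(np.array(P)-ci["position"])
    return np.array([ci["cx"]+ci["fx"]*q[...,0]/q[...,2],ci["cy"]+ci["fy"]*q[...,1]/q[...,2]]).T
def st():
    o=manip.observe();T=R.from_quat(o["ee_rot"]).as_matrix();p=np.array(o["ee_pos"])
    print("t",round(o["t"],2),"p",p.round(4),"x",T[:,0].round(3),"z",T[:,2].round(3),"F",np.round(o["wrist_force"],1),"open",round(o["opening"],4),"q",np.round(o["joints"],2))
    return p,T
def go(target,z=None,x=None):
    "shift in cm and turn in tool axes from present pose to target TCP with tool z and x axes"
    p,T=st()
    s=T.T@(np.array(target)-p)*100
    print("d",s.round(2),end=" ")
    if z is not None:
        z=np.array(z,float);z/=np.linalg.norm(z);x=np.array(x,float);x-=z*(x@z);x/=np.linalg.norm(x)
        G=np.c_[x,np.cross(z,x),z];print("w",R.from_matrix(T.T@G).as_rotvec().round(3),end="")
    print()
E
python3 - <<'E'
from h import *
def C(l,z): 
    w=np.array([ray("top",(180+u/2.85,120+v/2.85),z) for u,v in l])[:,:2];print(w.round(3).tolist(),"mean",w.mean(0).round(3));return w
def ang(w): return [round(float(np.degrees(np.arctan2(*(w[(i+1)%len(w)]-w[i])[::-1]))),1) for i in range(len(w))]
for n,l,z in [("lid",[(322,357),(372,378),(350,427),(302,405)],.08),("block",[(262,178),(487,173),(489,248),(265,254)],.03),("board",[(7,240),(258,233),(259,391),(8,397)],.022),("tray",[(262,294),(461,294),(461,446),(256,447)],.01),("pressbase",[(553,143),(655,370),(553,370)],.016),("brickL",[(274,185),(326,184),(328,238),(275,240)],.068),("brickR",[(347,184),(399,182),(400,236),(347,238)],.065)]:
    print(n,end=" ");print(ang(C(l,z)))
for n,uv,z in [("seat",(391.8,200.8),.016),("front",(392,232.2),.016),("knob",(405.8,180.8),.25)]: print(n,ray("top",uv,z))
for n,uv,z in [("seat",(378.2,255),.016),("front",(367,267.1),.016),("mm",(278.9,249.8),.045)]: print("sc",n,ray("scene",uv,z))
E
```

```text
lid [[0.473, 0.022], [0.448, -0.032], [0.396, -0.007], [0.421, 0.045]] mean [0.435 0.007]
[-114.2, 154.3, 64.3, -23.6]
block [[0.689, 0.095], [0.686, -0.17], [0.597, -0.168], [0.598, 0.092]] mean [ 0.642 -0.038]
[-90.7, 179.1, 89.7, 2.1]
board [[0.626, 0.4], [0.625, 0.102], [0.441, 0.101], [0.442, 0.391]] mean [0.533 0.248]
[-90.3, -179.7, 89.8, 2.8]
tray [[0.554, 0.099], [0.547, -0.134], [0.373, -0.128], [0.378, 0.106]] mean [ 0.463 -0.014]
[-91.8, 177.8, 88.8, -2.4]
pressbase [[0.724, -0.25], [0.452, -0.352], [0.455, -0.236]] mean [ 0.544 -0.279]
[-159.6, 88.4, -3.1]
brickL [[0.671, 0.076], [0.67, 0.016], [0.607, 0.015], [0.607, 0.075]] mean [0.639 0.045]
[-90.8, -178.7, 90.3, 0.8]
brickR [[0.67, -0.008], [0.67, -0.067], [0.607, -0.066], [0.607, -0.006]] mean [ 0.639 -0.037]
[-89.7, 179.5, 90.3, -1.0]
seat [ 0.61592061 -0.30351471  0.016     ]
front [ 0.51106436 -0.29760528  0.016     ]
knob [ 0.62514649 -0.3053539   0.25      ]
sc seat [ 0.6071523 -0.303276   0.016    ]
sc front [ 0.52642254 -0.29626555  0.016     ]
sc mm [0.4264027  0.01584499 0.045     ]
```

```bash
python3 -m creep '[{"dz":-4},{"dz":-8},{"dz":-12},{"dz":-15},{"dz":-15}]'; python3 - <<'E'
from h import *
go([.435,.007,.33],[0,0,-1],[-.407,-.914,0])
E
```

```text
t 2.2 p [ 0.2684 -0.5645  0.2147] x [ 0.429 -0.903  0.   ] z [ 0. -0. -1.] F [-0.3 -0.1  0.4] open 0.0952 q [-1.23  0.49  1.56  0.    1.09 -0.11]
d [-44.45 -39.58 -11.54] w [-0.    -0.     0.863]schema error: expected keys wx, wy, wz, dx, dy, dz, fingers
```

```bash
python3 -m creep '[{"wx":0,"wy":0,"wz":0,"dx":0,"dy":0,"dz":-11.5,"fingers":-1},{"wx":0,"wy":0,"wz":0,"dx":0,"dy":0,"dz":-11.5,"fingers":-1},{"wx":0,"wy":0,"wz":0,"dx":0,"dy":0,"dz":-11.5,"fingers":-1},{"wx":0,"wy":0,"wz":0.43,"dx":-22,"dy":-20,"dz":-11.5,"fingers":-1},{"wx":0,"wy":0,"wz":0.43,"dx":-22,"dy":-20,"dz":-11.5,"fingers":-1},{"wx":0,"wy":0,"wz":0.43,"dx":-22,"dy":-20,"dz":-11.5,"fingers":-1},{"wx":0,"wy":0,"wz":0.43,"dx":-22,"dy":-20,"dz":-11.5,"fingers":-1},{"wx":0,"wy":0,"wz":0.43,"dx":-22,"dy":-20,"dz":-11.5,"fingers":-1}]'; python3 - <<'E'
from h import *
go([.435,.007,.33],[0,0,-1],[-.407,-.914,0])
E
```

```text
t: 2.87
ee_pos: [0.3288, -0.3631, 0.3297]
ee_rot: [0.71, -0.704, 0.0, 0.0]
wrist_force: [1.0, -0.6, 0.3]
opening: 0.0953
t 2.87 p [ 0.3288 -0.3631  0.3297] x [ 0.009 -1.     0.   ] z [ 0. -0. -1.] F [ 1.  -0.6  0.3] open 0.0953 q [-0.97  0.19  1.71  0.    1.25  0.59]
d [-36.91 -10.97  -0.04] w [-0.    -0.     0.428]
```

```bash
python3 -m creep '[{"wx":0,"wy":0,"wz":0.2,"dx":-8,"dy":-2.5,"dz":0,"fingers":-1},{"wx":0,"wy":0,"wz":0.43,"dx":-37,"dy":-11,"dz":0,"fingers":-1},{"wx":0,"wy":0,"wz":0.43,"dx":-37,"dy":-11,"dz":0,"fingers":-1},{"wx":0,"wy":0,"wz":0.43,"dx":-37,"dy":-11,"dz":0,"fingers":-1},{"wx":0,"wy":0,"wz":0.43,"dx":-37,"dy":-11,"dz":0,"fingers":-1},{"wx":0,"wy":0,"wz":0.43,"dx":-37,"dy":-11,"dz":0,"fingers":-1},{"wx":0,"wy":0,"wz":0.43,"dx":-37,"dy":-11,"dz":0,"fingers":-1},{"wx":0,"wy":0,"wz":0.43,"dx":-37,"dy":-11,"dz":0,"fingers":-1}]'; python3 -m creep '[{"wx":0,"wy":0,"wz":0,"dx":-7,"dy":0,"dz":0,"fingers":-1},{"wx":0,"wy":0,"wz":0,"dx":-7,"dy":0,"dz":0,"fingers":-1},{"wx":0,"wy":0,"wz":0,"dx":-7,"dy":0,"dz":0,"fingers":-1}]'; python3 - <<'E'
from h import *
go([.435,.007,.33],[0,0,-1],[-.407,-.914,0])
im=manip.camera("wrist");cv2.imwrite("pics/w1.png",im[:,:,::-1])
print(manip.camera_info("wrist"))
for l in ("mould","mould_mid"): print(l,manip.recognise("wrist",l)[:2],manip.tip_of("wrist",l)[:2])
E
```

```text
t: 3.53
ee_pos: [0.4166, -0.0524, 0.33]
ee_rot: [-0.546, 0.838, -0.0, 0.0]
wrist_force: [1.5, -1.1, 0.2]
opening: 0.0951
t: 3.78
ee_pos: [0.4461, 0.0133, 0.3297]
ee_rot: [-0.547, 0.837, 0.0, 0.0]
wrist_force: [0.4, -0.2, -0.8]
opening: 0.0951
t 3.78 p [0.4461 0.0133 0.3297] x [-0.401 -0.916 -0.001] z [ 0.001  0.001 -1.   ] F [ 0.4 -0.2 -0.8] open 0.0951 q [-0.12  0.12  1.8   0.    1.23  1.86]
d [ 1.02  0.76 -0.03] w [-0.     0.001  0.007]
{'fx': 343.51813515184557, 'fy': 343.51813515184557, 'cx': 317.15439411659145, 'cy': 201.0341950481446, 'position': array([ 0.50846224, -0.01658266,  0.49886969]), 'attitude': array([-0.54322109,  0.83035569,  0.10390329, -0.06800284])}
mould [{'extent': [323.4, 175.4, 49.1, 49.5], 'score': 0.95}] [{'uv': [318.5, 171.0], 'score': 0.7}]
mould_mid [{'extent': [322.1, 176.1, 53.3, 55.1], 'score': 0.89}] []
```

View pics/w1.png

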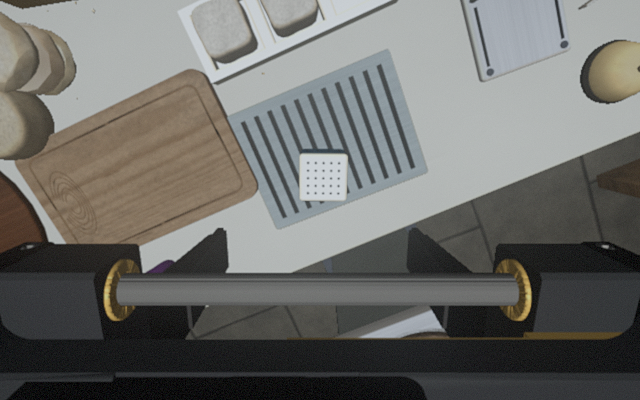

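```bash
python3 - <<'E'
from h import *
w=np.array([ray("wrist",u,.08) for u in [(300.5,152.5),(347.5,153.5),(347.5,201),(299.5,200.5)]])[:,:2]
c=w.mean(0);print(c,[np.degrees(np.arctan2(*(w[(i+1)%4]-w[i])[::-1])) for i in range(4)],[np.linalg.norm(w[(i+1)%4]-w[i]) for i in range(4)])
a=np.radians(np.mean([np.degrees(np.arctan2(*(w[(i+1)%4]-w[i])[::-1]))%90 for i in range(4)]));print(np.degrees(a))
x=[-np.cos(a),-np.sin(a),0]; b=a+np.pi/2
d=np.array([np.cos(b)*.7071,np.sin(b)*.7071,-.7071]); print("d",d)
g=np.r_[c,.045]
go(g+.019*d-.11*d,d,x)
E
```

```text
[0.43461342 0.00358551] [np.float64(-115.12962441042374), np.float64(157.33294731197532), np.float64(65.46674510755743), np.float64(-25.795373046430694)] [np.float64(0.05714069679304498), np.float64(0.059599252278055605), np.float64(0.060403966268308705), np.float64(0.06017698488941751)]
65.46867374066957
d [-0.6432732   0.29358134 -0.7071    ]
t 4.03 p [0.4447 0.0087 0.3297] x [-0.405 -0.914  0.   ] z [-0. -0. -1.] F [ 0.3 -0.1  0.9] open 0.0954 q [-0.13  0.11  1.8  -0.    1.23  1.86]
d [ 0.94 -5.72 22.03] w [-0.785 -0.004  0.01 ]
```

```bash
python3 -m creep '[{"wx":-0.12,"wy":0,"wz":0,"dx":0.2,"dy":-1,"dz":2,"fingers":-1},{"wx":-0.24,"wy":0,"wz":0,"dx":0.4,"dy":-2,"dz":5,"fingers":-1},{"wx":-0.36,"wy":0,"wz":0,"dx":0.6,"dy":-3,"dz":8,"fingers":-1},{"wx":-0.48,"wy":0,"wz":0,"dx":0.8,"dy":-4,"dz":11,"fingers":-1},{"wx":-0.6,"wy":0,"wz":0,"dx":0.9,"dy":-5,"dz":14.5,"fingers":-1},{"wx":-0.7,"wy":0,"wz":0.01,"dx":0.94,"dy":-5.7,"dz":18,"fingers":-1},{"wx":-0.785,"wy":0,"wz":0.01,"dx":0.94,"dy":-5.7,"dz":22,"fingers":-1},{"wx":-0.785,"wy":0,"wz":0.01,"dx":0.94,"dy":-5.7,"dz":22,"fingers":-1}]'; python3 - <<'E'
from h import *
g=np.array([.4346,.0036,.045]);d=np.array([-.6433,.2936,-.7071])
go(g+.019*d,d,[-.415,-.910,0])
E
```

```text
t: 4.7
ee_pos: [0.4902, -0.0234, 0.0983]
ee_rot: [-0.496, 0.774, 0.329, -0.215]
wrist_force: [-1.0, 0.6, -3.7]
opening: 0.0949
t 4.7 p [ 0.4902 -0.0234  0.0983] x [-0.416 -0.909  0.007] z [-0.66   0.296 -0.691] F [-1.   0.6 -3.7] open 0.0949 q [-0.25  0.79  1.57  0.12  1.58  1.7 ]
d [-0.2   0.37 10.05] w [ 0.023 -0.005 -0.006]
```

```bash
python3 -m creep '[{"wx":0,"wy":0,"wz":0,"dx":0,"dy":0,"dz":3,"fingers":-1},{"wx":0,"wy":0,"wz":0,"dx":0,"dy":0,"dz":6,"fingers":-1},{"wx":0,"wy":0,"wz":0,"dx":0,"dy":0,"dz":9,"fingers":-1},{"wx":0,"wy":0,"wz":0,"dx":0,"dy":0,"dz":10.5,"fingers":-1},{"wx":0,"wy":0,"wz":0,"dx":0,"dy":0,"dz":11,"fingers":-1},{"wx":0,"wy":0,"wz":0,"dx":0,"dy":0,"dz":11,"fingers":0.2},{"wx":0,"wy":0,"wz":0,"dx":0,"dy":0,"dz":11,"fingers":1},{"wx":0,"wy":0,"wz":0,"dx":0,"dy":0,"dz":11,"fingers":1}]' 40; python3 -m creep '[{"wx":0,"wy":0,"wz":0,"dx":0,"dy":0,"dz":0,"fingers":1},{"wx":0,"wy":0,"wz":0,"dx":0,"dy":0,"dz":0,"fingers":1},{"wx":0,"wy":0,"wz":0,"dx":0,"dy":0,"dz":0,"fingers":1}]' ; python3 - <<'E'
from h import *
g=np.array([.4346,.0036,.045]);d=np.array([-.6433,.2936,-.7071])
go(g+.019*d,d,[-.415,-.910,0])
E
```

```text
t: 5.37
ee_pos: [0.4238, 0.009, 0.0332]
ee_rot: [-0.501, 0.778, 0.319, -0.207]
wrist_force: [0.6, -1.2, 0.3]
opening: 0.0804
t: 5.62
ee_pos: [0.4231, 0.01, 0.0324]
ee_rot: [-0.5, 0.777, 0.32, -0.208]
wrist_force: [2.1, 5.9, 4.5]
opening: 0.0603
t 5.62 p [0.4231 0.01   0.0324] x [-0.413 -0.911  0.003] z [-0.644  0.29  -0.708] F [2.1 5.9 4.5] open 0.0603 q [-0.22  0.81  1.79  0.15  1.31  1.68]
d [ 0.11 -0.03  0.08] w [-0.002 -0.003 -0.001]
```

```bash
python3 - <<'E'
from h import *
go([.46,0,.16],[-.2,0.05,-.95],[-.2,-.98,0])
E
```

```text
t 5.62 p [0.4231 0.01   0.0324] x [-0.413 -0.911  0.003] z [-0.644  0.29  -0.708] F [2.1 5.9 4.5] open 0.0603 q [-0.22  0.81  1.79  0.15  1.31  1.68]
d [ -0.58   6.34 -11.71] w [ 0.567  0.098 -0.204]
```

```bash
python3 -m creep '[{"wx":0,"wy":0,"wz":0,"dx":0,"dy":1.5,"dz":-1.5,"fingers":1},{"wx":0,"wy":0,"wz":0,"dx":0,"dy":3,"dz":-3,"fingers":1},{"wx":0.09,"wy":0.02,"wz":-0.03,"dx":-0.1,"dy":4.5,"dz":-5,"fingers":1},{"wx":0.19,"wy":0.03,"wz":-0.07,"dx":-0.2,"dy":5.5,"dz":-7,"fingers":1},{"wx":0.3,"wy":0.05,"wz":-0.11,"dx":-0.3,"dy":6,"dz":-9,"fingers":1},{"wx":0.4,"wy":0.07,"wz":-0.15,"dx":-0.4,"dy":6.3,"dz":-10.5,"fingers":1},{"wx":0.5,"wy":0.09,"wz":-0.18,"dx":-0.6,"dy":6.3,"dz":-11.7,"fingers":1},{"wx":0.567,"wy":0.1,"wz":-0.204,"dx":-0.6,"dy":6.3,"dz":-11.7,"fingers":1}]'; python3 - <<'E'
from h import *
go([.50,-0.01,.14],[.35,0,-.9],[0,-1,0])
go([.5134,-0.01,.10],[1,0,-1],[0,-1,0])
E
```

```text
t: 6.28
ee_pos: [0.4615, -0.0004, 0.1612]
ee_rot: [-0.63, 0.77, 0.081, -0.063]
wrist_force: [-1.2, -0.7, -4.5]
opening: 0.0602
t 6.28 p [ 4.615e-01 -4.000e-04  1.612e-01] x [-0.198 -0.98  -0.005] z [-0.199  0.045 -0.979] F [-1.2 -0.7 -4.5] open 0.0602 q [-0.15  0.41  1.89  0.02  1.04  1.61]
d [ 0.2  -4.31  1.27] w [ 0.574 -0.011 -0.201]
t 6.28 p [ 4.615e-01 -4.000e-04  1.612e-01] x [-0.198 -0.98  -0.005] z [-0.199  0.045 -0.979] F [-1.2 -0.7 -4.5] open 0.0602 q [-0.15  0.41  1.89  0.02  1.04  1.61]
d [-0.05 -6.41  4.92] w [ 0.987 -0.054 -0.2  ]
```

```bash
python3 -m creep '[{"wx":0.12,"wy":0,"wz":-0.03,"dx":0,"dy":-0.8,"dz":0.3,"fingers":1},{"wx":0.24,"wy":-0.01,"wz":-0.06,"dx":0,"dy":-1.6,"dz":0.6,"fingers":1},{"wx":0.36,"wy":-0.02,"wz":-0.09,"dx":0,"dy":-2.4,"dz":0.9,"fingers":1},{"wx":0.48,"wy":-0.03,"wz":-0.12,"dx":0,"dy":-3.2,"dz":1.3,"fingers":1},{"wx":0.6,"wy":-0.04,"wz":-0.14,"dx":0,"dy":-4,"dz":1.8,"fingers":1},{"wx":0.72,"wy":-0.05,"wz":-0.16,"dx":0,"dy":-4.8,"dz":2.4,"fingers":1},{"wx":0.84,"wy":-0.05,"wz":-0.18,"dx":0,"dy":-5.6,"dz":3,"fingers":1},{"wx":0.94,"wy":-0.05,"wz":-0.2,"dx":0,"dy":-6,"dz":3.5,"fingers":1}]'; python3 - <<'E'
from h import *
go([.5134,-0.01,.06],[1,0,-1],[0,-1,0])
go([.5134,-0.01,.0285],[1,0,-1],[0,-1,0])
E
```

```text
t: 6.95
ee_pos: [0.5019, 0.0102, 0.129]
ee_rot: [-0.676, 0.704, -0.118, 0.183]
wrist_force: [0.3, 0.4, -5.2]
opening: 0.0598
t 6.95 p [0.5019 0.0102 0.129 ] x [-0.019 -0.995 -0.098] z [ 0.417  0.081 -0.905] F [ 0.3  0.4 -5.2] open 0.0598 q [-0.2   0.35  2.23  0.85  0.22  0.61]
d [2.66 1.69 6.56] w [ 0.356  0.07  -0.072]
t 6.95 p [0.5019 0.0102 0.129 ] x [-0.019 -0.995 -0.098] z [ 0.417  0.081 -0.905] F [ 0.3  0.4 -5.2] open 0.0598 q [-0.2   0.35  2.23  0.85  0.22  0.61]
d [2.97 2.99 9.41] w [ 0.356  0.07  -0.072]
```

```bash
python3 -m creep '[{"wx":0.36,"wy":0.07,"wz":-0.07,"dx":2.6,"dy":-0.5,"dz":2,"fingers":1},{"wx":0.36,"wy":0.07,"wz":-0.07,"dx":2.6,"dy":-0.5,"dz":2,"fingers":1},{"wx":0.36,"wy":0.07,"wz":-0.07,"dx":2.6,"dy":-0.5,"dz":2,"fingers":1},{"wx":0.36,"wy":0.07,"wz":-0.07,"dx":2.6,"dy":-0.5,"dz":2,"fingers":1},{"wx":0.36,"wy":0.07,"wz":-0.07,"dx":2.6,"dy":-0.5,"dz":2,"fingers":1},{"wx":0.36,"wy":0.07,"wz":-0.07,"dx":2.6,"dy":-0.5,"dz":2,"fingers":1},{"wx":0.36,"wy":0.07,"wz":-0.07,"dx":2.6,"dy":-0.5,"dz":2,"fingers":1}]'; python3 - <<'E'
from h import *
go([.5134,-0.01,.06],[1,0,-1],[0,-1,0])
E
```

```text
t: 7.53
ee_pos: [0.5116, 0.005, 0.113]
ee_rot: [-0.674, 0.677, -0.155, 0.251]
wrist_force: [0.0, 0.2, -5.0]
opening: 0.0596
t 7.53 p [0.5116 0.005  0.113 ] x [ 0.036 -0.991 -0.132] z [ 0.549  0.13  -0.826] F [ 0.   0.2 -5. ] open 0.0596 q [-0.27  0.42  2.33  2.04  0.31 -0.67]
d [2.2  2.7  4.28] w [ 0.201  0.126 -0.056]
```

```bash
python3 -m creep '[{"wx":0.2,"wy":0.126,"wz":-0.056,"dx":2,"dy":0.5,"dz":2,"fingers":1},{"wx":0.2,"wy":0.126,"wz":-0.056,"dx":2,"dy":0.5,"dz":2,"fingers":1},{"wx":0.2,"wy":0.126,"wz":-0.056,"dx":2,"dy":0.5,"dz":2,"fingers":1},{"wx":0.2,"wy":0.126,"wz":-0.056,"dx":2.2,"dy":1,"dz":2.5,"fingers":1},{"wx":0.2,"wy":0.126,"wz":-0.056,"dx":2.2,"dy":1.5,"dz":3,"fingers":1},{"wx":0.2,"wy":0.126,"wz":-0.056,"dx":2.2,"dy":2,"dz":3.5,"fingers":1}]'; python3 - <<'E'
from h import *
go([.5134,-0.01,.0285],[1,0,-1],[0,-1,0])
E
```

```text
t: 8.03
ee_pos: [0.5135, -0.0116, 0.0688]
ee_rot: [-0.654, 0.654, -0.271, 0.268]
wrist_force: [0.4, 0.4, -4.5]
opening: 0.0597
t 8.03 p [ 0.5135 -0.0116  0.0688] x [-0.002 -1.     0.004] z [ 0.704 -0.004 -0.71 ] F [ 0.4  0.4 -4.5] open 0.0597 q [-0.24  0.62  2.48  2.9   0.74 -1.56]
d [-0.17  2.84  2.86] w [ 0.004 -0.004  0.001]
```

```bash
python3 -m creep '[{"wx":0,"wy":0,"wz":0,"dx":0,"dy":0.8,"dz":0.8,"fingers":1},{"wx":0,"wy":0,"wz":0,"dx":0,"dy":1.6,"dz":1.6,"fingers":1},{"wx":0,"wy":0,"wz":0,"dx":0,"dy":2.2,"dz":2.2,"fingers":1},{"wx":0,"wy":0,"wz":0,"dx":0,"dy":2.6,"dz":2.6,"fingers":1},{"wx":0,"wy":0,"wz":0,"dx":0,"dy":2.8,"dz":2.8,"fingers":1},{"wx":0,"wy":0,"wz":0,"dx":0,"dy":2.9,"dz":2.9,"fingers":1},{"wx":0,"wy":0,"wz":0,"dx":0,"dy":2.9,"dz":2.9,"fingers":1}]'; python3 -m creep '[{"wx":0,"wy":0,"wz":0,"dx":0,"dy":0.05,"dz":0.05,"fingers":1},{"wx":0,"wy":0,"wz":0,"dx":0,"dy":0,"dz":0,"fingers":0.2},{"wx":0,"wy":0,"wz":0,"dx":0,"dy":0,"dz":0,"fingers":-1},{"wx":0,"wy":0,"wz":0,"dx":0,"dy":0,"dz":0,"fingers":-1},{"wx":0,"wy":0,"wz":0,"dx":0,"dy":0,"dz":0,"fingers":-1},{"wx":0,"wy":0,"wz":0,"dx":0,"dy":0,"dz":-1,"fingers":-1},{"wx":0,"wy":0,"wz":0,"dx":0,"dy":0,"dz":-4,"fingers":-1},{"wx":0,"wy":0,"wz":0,"dx":0,"dy":0,"dz":-7,"fingers":-1}]'; python3 - <<'E'
from h import *
st()
for c in("top","wrist"):
  im=manip.camera(c);cv2.imwrite(f"pics/{c}2.png",im[:,:,::-1])
  for l in ("mould",): print(l,manip.recognise(c,l)[:2],manip.tip_of(c,"mould_mid")[:2])
a=cv2.imread("pics/top2.png")[180:300,220:420];a=cv2.resize(a,(640,384),interpolation=2)
cv2.imwrite("pics/both2.png",cv2.resize(np.vstack([a,cv2.imread("pics/wrist2.png")[:,:]]),(490,600)))
E
```

```text
t: 8.62
ee_pos: [0.5148, -0.0108, 0.0295]
ee_rot: [-0.654, 0.654, -0.27, 0.27]
wrist_force: [0.1, 0.1, -5.0]
opening: 0.06
t: 9.28
ee_pos: [0.4643, -0.0105, 0.0794]
ee_rot: [0.654, -0.654, 0.269, -0.27]
wrist_force: [-0.0, 0.6, 0.8]
opening: 0.0927
t 9.28 p [ 0.4643 -0.0105  0.0794] x [ 0.001 -1.    -0.001] z [ 0.705  0.001 -0.709] F [-0.   0.6  0.8] open 0.0927 q [-0.28  0.6   2.6   2.87  0.84 -1.59]
mould [{'extent': [305.6, 239.1, 24.1, 22.5], 'score': 0.96}] [{'uv': [299.8, 237.1], 'score': 0.84}]
mould [{'extent': [316.9, 214.4, 108.4, 111.8], 'score': 0.73}] [{'uv': [315.5, 219.3], 'score': 0.7}, {'uv': [620.6, 131.2], 'score': 0.54}]
```

View pics/both2.png

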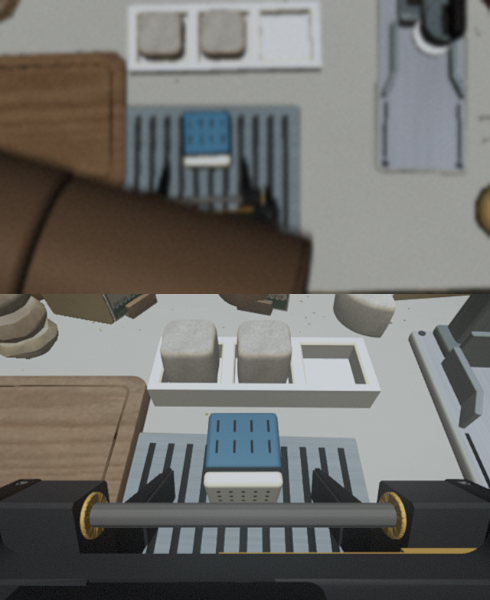

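```bash
python3 - <<'E'
from h import *
go([.45,-.0108,.26],[.3,0,-.95],[0,-1,0])
E
```

```text
t 9.58 p [ 0.4662 -0.011   0.079 ] x [ 0.    -1.    -0.001] z [ 0.706  0.    -0.708] F [ 0.1 -0.4  0. ] open 0.095 q [-0.28  0.61  2.6   2.87  0.84 -1.59]
d [ -0.03 -11.64 -13.96] w [-0.478  0.    -0.   ]
```

```bash
python3 -m creep '[{"wx":0,"wy":0,"wz":0,"dx":0,"dy":-1.5,"dz":-3,"fingers":-1},{"wx":0,"wy":0,"wz":0,"dx":0,"dy":-4,"dz":-6,"fingers":-1},{"wx":-0.05,"wy":0,"wz":0,"dx":0,"dy":-6,"dz":-9,"fingers":-1},{"wx":-0.15,"wy":0,"wz":0,"dx":0,"dy":-9,"dz":-12,"fingers":-1},{"wx":-0.25,"wy":0,"wz":0,"dx":0,"dy":-11.6,"dz":-14,"fingers":-1},{"wx":-0.36,"wy":0,"wz":0,"dx":0,"dy":-11.6,"dz":-14,"fingers":-1},{"wx":-0.48,"wy":0,"wz":0,"dx":0,"dy":-11.6,"dz":-14,"fingers":-1},{"wx":-0.48,"wy":0,"wz":0,"dx":0,"dy":-11.6,"dz":-14,"fingers":-1}]'; python3 - <<'E'
from h import *
go([.52,-.0108,.22],[-.0,0,-1],[0,-1,0])
go([.546,-.0108,.107],[-.574,0,-.819],[0,-1,0])
E
```

```text
t: 10.25
ee_pos: [0.45, 0.0314, 0.1922]
ee_rot: [0.682, -0.652, 0.169, -0.285]
wrist_force: [0.4, -0.4, 0.5]
opening: 0.0954
t 10.25 p [0.45   0.0314 0.1922] x [ 0.094 -0.985 -0.141] z [ 0.602  0.169 -0.78 ] F [ 0.4 -0.4  0.5] open 0.0954 q [-0.28  0.17  2.42  1.68  0.34 -0.34]
d [ 4.42 -7.3   1.33] w [-0.654  0.168  0.044]
t 10.25 p [0.45   0.0314 0.1922] x [ 0.094 -0.985 -0.141] z [ 0.602  0.169 -0.78 ] F [ 0.4 -0.4  0.5] open 0.0954 q [-0.28  0.17  2.42  1.68  0.34 -0.34]
d [ 6.26 -2.48 11.71] w [-1.264  0.154  0.097]
```

Passing the wrist singularity; continue.

```bash
python3 -m creep '[{"wx":-0.3,"wy":0.08,"wz":0.02,"dx":2.4,"dy":-4,"dz":0.5,"fingers":-1},{"wx":-0.65,"wy":0.168,"wz":0.044,"dx":4.4,"dy":-7.3,"dz":1.3,"fingers":-1},{"wx":-0.65,"wy":0.168,"wz":0.044,"dx":4.4,"dy":-7.3,"dz":1.3,"fingers":-1},{"wx":-0.65,"wy":0.168,"wz":0.044,"dx":4.4,"dy":-7.3,"dz":1.3,"fingers":-1},{"wx":-0.65,"wy":0.168,"wz":0.044,"dx":4.4,"dy":-7.3,"dz":1.3,"fingers":-1},{"wx":-0.65,"wy":0.168,"wz":0.044,"dx":4.4,"dy":-7.3,"dz":1.3,"fingers":-1},{"wx":-0.65,"wy":0.168,"wz":0.044,"dx":4.4,"dy":-7.3,"dz":1.3,"fingers":-1},{"wx":-0.65,"wy":0.168,"wz":0.044,"dx":4.4,"dy":-7.3,"dz":1.3,"fingers":-1}]'; python3 - <<'E'
from h import *
go([.546,-.0108,.107],[-.574,0,-.819],[0,-1,0])
E
```

```text
t: 10.92
ee_pos: [0.52, -0.0114, 0.22]
ee_rot: [0.713, -0.688, 0.05, -0.125]
wrist_force: [-1.1, 0.7, -0.0]
opening: 0.0948
t 10.92 p [ 0.52   -0.0114  0.22  ] x [ 0.048 -0.994 -0.101] z [ 0.245  0.109 -0.963] F [-1.1  0.7 -0. ] open 0.0948 q [-0.24  0.26  1.96  0.25  0.72  1.13]
d [ 1.21  0.28 11.53] w [-0.86   0.094  0.067]
```

```bash
python3 -m creep '[{"wx":-0.12,"wy":0.02,"wz":0.01,"dx":0.1,"dy":0,"dz":1,"fingers":-1},{"wx":-0.24,"wy":0.04,"wz":0.02,"dx":0.3,"dy":0,"dz":2,"fingers":-1},{"wx":-0.36,"wy":0.06,"wz":0.03,"dx":0.5,"dy":0,"dz":3.5,"fingers":-1},{"wx":-0.48,"wy":0.08,"wz":0.04,"dx":0.7,"dy":0,"dz":5,"fingers":-1},{"wx":-0.6,"wy":0.094,"wz":0.05,"dx":0.9,"dy":0.1,"dz":7,"fingers":-1},{"wx":-0.72,"wy":0.094,"wz":0.06,"dx":1.1,"dy":0.2,"dz":9,"fingers":-1},{"wx":-0.86,"wy":0.094,"wz":0.067,"dx":1.2,"dy":0.3,"dz":10,"fingers":-1},{"wx":-0.86,"wy":0.094,"wz":0.067,"dx":1.2,"dy":0.3,"dz":10.5,"fingers":-1}]'; python3 - <<'E'
from h import *
g=np.array([.501,-.011,.040])
im=manip.camera("wrist");cv2.imwrite("pics/w3.png",im[:,:,::-1])
print(manip.recognise("wrist","mould")[:1],pix("wrist",[.501,-.011,.07]))
go(g+.019*np.array([-.574,0,-.819]),[-.574,0,-.819],[0,-1,0])
E
```

```text
t: 11.58
ee_pos: [0.5433, -0.0092, 0.1123]
ee_rot: [0.675, -0.672, -0.216, 0.215]
wrist_force: [0.5, 0.4, -0.7]
opening: 0.0952
[{'extent': [320.9, 194.9, 97.1, 113.9], 'score': 0.79}] [319.03957368 228.39315245]
t 11.68 p [ 0.543  -0.0092  0.1144] x [ 0.004 -1.    -0.004] z [-0.572  0.001 -0.82 ] F [-0.8  0.4  0.6] open 0.0945 q [-0.11  0.75  1.49 -0.06  1.51  1.48]
d [ 0.19 -0.81 10.41] w [-0.003  0.001  0.006]
```

View pics/w3.png

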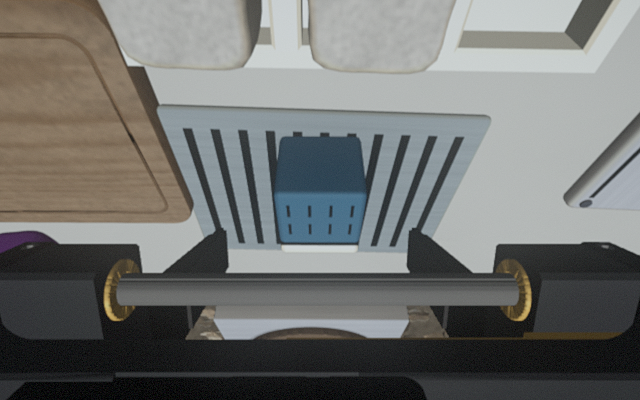

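```bash
python3 -m creep '[{"wx":0,"wy":0,"wz":0,"dx":0.2,"dy":-0.8,"dz":3,"fingers":-1},{"wx":0,"wy":0,"wz":0,"dx":0.2,"dy":-0.8,"dz":6,"fingers":-1},{"wx":0,"wy":0,"wz":0,"dx":0.2,"dy":-0.8,"dz":8.5,"fingers":-1},{"wx":0,"wy":0,"wz":0,"dx":0.2,"dy":-0.8,"dz":10,"fingers":-1},{"wx":0,"wy":0,"wz":0,"dx":0.2,"dy":-0.8,"dz":10.2,"fingers":-1},{"wx":0,"wy":0,"wz":0,"dx":0.2,"dy":-0.8,"dz":10.2,"fingers":0.2},{"wx":0,"wy":0,"wz":0,"dx":0.2,"dy":-0.8,"dz":10.2,"fingers":1},{"wx":0,"wy":0,"wz":0,"dx":0.2,"dy":-0.8,"dz":10.2,"fingers":1}]' 40; python3 -m creep '[{"wx":0,"wy":0,"wz":0,"dx":0,"dy":0,"dz":0,"fingers":1},{"wx":0,"wy":0,"wz":0,"dx":0,"dy":0,"dz":0,"fingers":1},{"wx":0,"wy":0,"wz":0,"dx":0,"dy":0,"dz":0,"fingers":1},{"wx":0,"wy":0,"wz":0,"dx":0,"dy":0,"dz":0,"fingers":1}]' ; python3 - <<'E'
from h import *
go([.50,-.011,.14],[-0.2,0,-1],[0,-1,0])
E
```

```text
t: 12.35
ee_pos: [0.4925, -0.0116, 0.0302]
ee_rot: [0.677, -0.674, -0.211, 0.209]
wrist_force: [-0.3, 0.6, -0.1]
opening: 0.0801
t: 12.68
ee_pos: [0.4917, -0.0114, 0.0292]
ee_rot: [0.676, -0.673, -0.212, 0.21]
wrist_force: [0.5, 0.8, 4.7]
opening: 0.06
t 12.68 p [ 0.4917 -0.0114  0.0292] x [ 0.003 -1.    -0.003] z [-0.57   0.001 -0.822] F [0.5 0.8 4.7] open 0.06 q [-0.12  0.81  1.67 -0.07  1.27  1.49]
d [-0.07  5.63 -9.58] w [0.409 0.002 0.004]
```

```bash
python3 -m creep '[{"wx":0,"wy":0,"wz":0,"dx":0,"dy":1.1,"dz":-1.6,"fingers":1},{"wx":0,"wy":0,"wz":0,"dx":0,"dy":2.2,"dz":-3.2,"fingers":1},{"wx":0.08,"wy":0,"wz":0,"dx":0,"dy":3.4,"dz":-5,"fingers":1},{"wx":0.16,"wy":0,"wz":0,"dx":0,"dy":4.5,"dz":-7,"fingers":1},{"wx":0.25,"wy":0,"wz":0,"dx":0,"dy":5.3,"dz":-8.5,"fingers":1},{"wx":0.35,"wy":0,"wz":0,"dx":0,"dy":5.6,"dz":-9.6,"fingers":1},{"wx":0.46,"wy":0,"wz":0,"dx":0,"dy":5.6,"dz":-9.6,"fingers":1},{"wx":0.58,"wy":0,"wz":0,"dx":0,"dy":5.6,"dz":-9.6,"fingers":1}]'; python3 - <<'E'
from h import *
go([.5256,-.011,.12],[.819,0,-.574],[0,-1,0])
E
```

```text
t: 13.35
ee_pos: [0.5008, -0.0119, 0.1405]
ee_rot: [0.708, -0.706, -0.008, 0.006]
wrist_force: [0.7, 1.0, -6.2]
opening: 0.0598
t 13.35 p [ 0.5008 -0.0119  0.1405] x [ 0.003 -1.    -0.002] z [-0.02   0.002 -1.   ] F [ 0.7  1.  -6.2] open 0.0598 q [-0.16  0.42  1.93 -0.    0.81  1.41]
d [-0.08 -2.52  2.  ] w [0.979 0.004 0.002]
```

```bash
python3 -m creep '[{"wx":0.12,"wy":0,"wz":0,"dx":0,"dy":-0.3,"dz":0,"fingers":1},{"wx":0.24,"wy":0,"wz":0,"dx":0,"dy":-0.6,"dz":0,"fingers":1},{"wx":0.36,"wy":0,"wz":0,"dx":0,"dy":-1,"dz":0,"fingers":1},{"wx":0.48,"wy":0,"wz":0,"dx":0,"dy":-1.4,"dz":0,"fingers":1},{"wx":0.6,"wy":0,"wz":0,"dx":0,"dy":-1.8,"dz":0,"fingers":1},{"wx":0.72,"wy":0,"wz":0,"dx":0,"dy":-2.2,"dz":0,"fingers":1},{"wx":0.84,"wy":0,"wz":0,"dx":0,"dy":-2.5,"dz":0,"fingers":1},{"wx":0.96,"wy":0,"wz":0,"dx":0,"dy":-2.5,"dz":0,"fingers":1}]';python3 - <<'E'
from h import *
go([.5256,-.011,.12],[.819,0,-.574],[0,-1,0])
E
```

```text
t: 14.02
ee_pos: [0.5205, 0.0051, 0.1391]
ee_rot: [0.694, -0.676, 0.146, -0.202]
wrist_force: [0.1, -0.2, -4.3]
opening: 0.0599
t 14.02 p [0.5205 0.0051 0.1391] x [ 0.045 -0.997 -0.07 ] z [ 0.475  0.083 -0.876] F [ 0.1 -0.2 -4.3] open 0.0599 q [-0.21  0.35  2.22  1.11  0.2   0.28]
d [1.76 0.47 1.78] w [ 0.462  0.083 -0.013]
```

```bash
python3 -m creep '[{"wx":0.46,"wy":0.083,"wz":-0.013,"dx":1.7,"dy":0,"dz":1,"fingers":1},{"wx":0.46,"wy":0.083,"wz":-0.013,"dx":1.7,"dy":0,"dz":1,"fingers":1},{"wx":0.46,"wy":0.083,"wz":-0.013,"dx":1.7,"dy":0,"dz":1,"fingers":1},{"wx":0.46,"wy":0.083,"wz":-0.013,"dx":1.7,"dy":0,"dz":1,"fingers":1},{"wx":0.46,"wy":0.083,"wz":-0.013,"dx":1.7,"dy":0,"dz":1,"fingers":1},{"wx":0.46,"wy":0.083,"wz":-0.013,"dx":1.76,"dy":0.4,"dz":1.7,"fingers":1},{"wx":0.46,"wy":0.083,"wz":-0.013,"dx":1.76,"dy":0.4,"dz":1.7,"fingers":1},{"wx":0.46,"wy":0.083,"wz":-0.013,"dx":1.76,"dy":0.4,"dz":1.7,"fingers":1}]';python3 - <<'E'
from h import *
go([.5256,-.011,.038],[.819,0,-.574],[0,-1,0])
E
```

```text
t: 14.68
ee_pos: [0.526, -0.0022, 0.1218]
ee_rot: [0.664, -0.646, 0.224, -0.303]
wrist_force: [0.6, 1.3, -5.4]
opening: 0.06
t 14.68 p [ 0.526  -0.0022  0.1218] x [ 0.065 -0.993 -0.093] z [ 0.689  0.113 -0.716] F [ 0.6  1.3 -5.4] open 0.06 q [-0.29  0.46  2.4   2.49  0.53 -1.19]
d [1.65 5.81 5.87] w [ 0.194  0.111 -0.029]
```

```bash
python3 -m creep '[{"wx":0.19,"wy":0.111,"wz":-0.029,"dx":1,"dy":0.5,"dz":0.5,"fingers":1},{"wx":0.19,"wy":0.111,"wz":-0.029,"dx":1.6,"dy":1,"dz":1,"fingers":1},{"wx":0.19,"wy":0.111,"wz":-0.029,"dx":1.65,"dy":2,"dz":2,"fingers":1},{"wx":0.19,"wy":0.111,"wz":-0.029,"dx":1.65,"dy":3,"dz":3,"fingers":1},{"wx":0.19,"wy":0.111,"wz":-0.029,"dx":1.65,"dy":3.5,"dz":3.5,"fingers":1},{"wx":0.19,"wy":0.111,"wz":-0.029,"dx":1.65,"dy":3.5,"dz":3.5,"fingers":1},{"wx":0.19,"wy":0.111,"wz":-0.029,"dx":1.65,"dy":3.5,"dz":3.5,"fingers":1}]';python3 - <<'E'
from h import *
go([.5256,-.011,.0375],[.819,0,-.574],[0,-1,0])
E
```

```text
t: 15.27
ee_pos: [0.5256, -0.0129, 0.0702]
ee_rot: [0.629, -0.628, 0.323, -0.325]
wrist_force: [-0.5, 0.1, -4.8]
opening: 0.0597
t 15.27 p [ 0.5256 -0.0129  0.0702] x [ 0.002 -1.    -0.003] z [ 0.814  0.003 -0.581] F [-0.5  0.1 -4.8] open 0.0597 q [-0.26  0.74  2.54  2.9   1.08 -1.61]
d [-0.18  2.66  1.9 ] w [ 0.008  0.003 -0.001]
```

```bash
python3 -m creep '[{"wx":0,"wy":0,"wz":0,"dx":-0.1,"dy":0.8,"dz":0.6,"fingers":1},{"wx":0,"wy":0,"wz":0,"dx":-0.1,"dy":1.6,"dz":1.1,"fingers":1},{"wx":0,"wy":0,"wz":0,"dx":-0.1,"dy":2.2,"dz":1.6,"fingers":1},{"wx":0,"wy":0,"wz":0,"dx":-0.1,"dy":2.5,"dz":1.8,"fingers":1},{"wx":0,"wy":0,"wz":0,"dx":-0.1,"dy":2.66,"dz":1.9,"fingers":1},{"wx":0,"wy":0,"wz":0,"dx":-0.1,"dy":2.66,"dz":1.9,"fingers":1},{"wx":0,"wy":0,"wz":0,"dx":-0.1,"dy":2.66,"dz":1.9,"fingers":1}]';python3 - <<'E'
from h import *
st()
E
```

```text
t: 15.85
ee_pos: [0.526, -0.0119, 0.0389]
ee_rot: [0.628, -0.628, 0.324, -0.326]
wrist_force: [-0.6, 0.1, -6.0]
opening: 0.0599
t 15.85 p [ 0.526  -0.0119  0.0389] x [ 0.002 -1.    -0.002] z [ 0.816  0.003 -0.578] F [-0.6  0.1 -6. ] open 0.0599 q [-0.26  0.85  2.54  2.91  1.2  -1.64]
```

```bash
python3 -m creep '[{"wx":0,"wy":0,"wz":0,"dx":0,"dy":0.1,"dz":0.07,"fingers":1},{"wx":0,"wy":0,"wz":0,"dx":0,"dy":0.2,"dz":0.14,"fingers":1},{"wx":0,"wy":0,"wz":0,"dx":0,"dy":0.25,"dz":0.18,"fingers":1},{"wx":0,"wy":0,"wz":0,"dx":0,"dy":0.25,"dz":0.18,"fingers":1}]';python3 -m creep '[{"wx":0,"wy":0,"wz":0,"dx":0,"dy":0,"dz":0,"fingers":0.2},{"wx":0,"wy":0,"wz":0,"dx":0,"dy":0,"dz":0,"fingers":-1},{"wx":0,"wy":0,"wz":0,"dx":0,"dy":0,"dz":0,"fingers":-1},{"wx":0,"wy":0,"wz":0,"dx":0,"dy":0,"dz":0,"fingers":-1},{"wx":0,"wy":0,"wz":0,"dx":0,"dy":0,"dz":0,"fingers":-1},{"wx":0,"wy":0,"wz":0,"dx":0,"dy":0,"dz":-2,"fingers":-1},{"wx":0,"wy":0,"wz":0,"dx":0,"dy":0,"dz":-5,"fingers":-1},{"wx":0,"wy":0,"wz":0,"dx":0,"dy":0,"dz":-8,"fingers":-1}]'; python3 - <<'E'
from h import *
go([.44,-.012,.28],[.4,0,-.9],[0,-1,0])
E
```

```text
t: 16.18
ee_pos: [0.526, -0.0119, 0.0353]
ee_rot: [0.628, -0.628, 0.324, -0.326]
wrist_force: [-0.4, -0.3, -4.7]
opening: 0.0599
t: 16.85
ee_pos: [0.4601, -0.0118, 0.0824]
ee_rot: [0.629, -0.628, 0.324, -0.326]
wrist_force: [-0.8, -0.7, 0.2]
opening: 0.0946
t 16.85 p [ 0.4601 -0.0118  0.0824] x [ 0.003 -1.    -0.002] z [ 0.816  0.003 -0.578] F [-0.8 -0.7  0.2] open 0.0946 q [-0.33  0.8   2.72  2.86  1.31 -1.69]
d [ -0.02 -14.96 -13.06] w [-0.536  0.003  0.001]
```

```bash
python3 -m creep '[{"wx":0,"wy":0,"wz":0,"dx":0,"dy":-3,"dz":-2.5,"fingers":-1},{"wx":0,"wy":0,"wz":0,"dx":0,"dy":-6,"dz":-5,"fingers":-1},{"wx":0,"wy":0,"wz":0,"dx":0,"dy":-9,"dz":-7,"fingers":-1},{"wx":-0.12,"wy":0,"wz":0,"dx":0,"dy":-12,"dz":-9,"fingers":-1},{"wx":-0.24,"wy":0,"wz":0,"dx":0,"dy":-15,"dz":-11,"fingers":-1},{"wx":-0.36,"wy":0,"wz":0,"dx":0,"dy":-17,"dz":-11,"fingers":-1},{"wx":-0.48,"wy":0,"wz":0,"dx":0,"dy":-19,"dz":-11,"fingers":-1},{"wx":-0.6,"wy":0,"wz":0,"dx":0,"dy":-21,"dz":-10,"fingers":-1}]'; python3 - <<'E'
from h import *
go([.58,.02,.27],[0,0,-1],[1,-0.5,0])
im=manip.camera("top");cv2.imwrite("pics/t4.png",im[:,:,::-1]);print(manip.recognise("top","mould")[:1],[ray("top",d["uv"],.045) for d in manip.tip_of("top","mould_mid")[:1]])
E
```

```text
t: 17.52
ee_pos: [0.4624, 0.0298, 0.2058]
ee_rot: [0.669, -0.638, 0.205, -0.321]
wrist_force: [0.4, 0.4, -1.0]
opening: 0.095
t 17.52 p [0.4624 0.0298 0.2058] x [ 0.101 -0.986 -0.135] z [ 0.683  0.168 -0.711] F [ 0.4  0.4 -1. ] open 0.095 q [-0.3   0.17  2.44  1.99  0.41 -0.66]
d [  1.29 -12.96   3.31] w [-0.771 -0.269 -1.004]
[{'extent': [303.2, 234.0, 22.4, 21.2], 'score': 0.73}] [array([ 0.52128248, -0.01066132,  0.045     ])]
```

```bash
python3 -m creep '[{"wx":-0.1,"wy":-0.03,"wz":-0.12,"dx":0,"dy":-3,"dz":0.5,"fingers":-1},{"wx":-0.77,"wy":-0.27,"wz":-1,"dx":1.3,"dy":-13,"dz":3.3,"fingers":-1},{"wx":-0.77,"wy":-0.27,"wz":-1,"dx":1.3,"dy":-13,"dz":3.3,"fingers":-1},{"wx":-0.77,"wy":-0.27,"wz":-1,"dx":1.3,"dy":-13,"dz":3.3,"fingers":-1},{"wx":-0.77,"wy":-0.27,"wz":-1,"dx":1.3,"dy":-13,"dz":3.3,"fingers":-1},{"wx":-0.77,"wy":-0.27,"wz":-1,"dx":1.3,"dy":-13,"dz":3.3,"fingers":-1},{"wx":-0.77,"wy":-0.27,"wz":-1,"dx":1.3,"dy":-13,"dz":3.3,"fingers":-1},{"wx":-0.77,"wy":-0.27,"wz":-1,"dx":1.3,"dy":-13,"dz":3.3,"fingers":-1}]'; python3 - <<'E'
from h import *
go([.64,.045,.20],[0,0,-1],[1,0,0])
E
```

```text
t: 18.33
ee_pos: [0.5823, 0.0191, 0.2693]
ee_rot: [0.839, -0.483, 0.115, -0.222]
wrist_force: [-1.1, 0.3, -1.6]
opening: 0.0952
t 18.33 p [0.5823 0.0191 0.2693] x [ 0.507 -0.862 -0.022] z [ 0.407  0.262 -0.875] F [-1.1  0.3 -1.6] open 0.0952 q [-0.25  0.25  1.89  0.56  0.72  0.42]
d [ 0.85 -2.16  9.09] w [-0.47  -0.243 -1.021]
```

```bash
python3 -m creep '[{"wx":-0.47,"wy":-0.24,"wz":-1.02,"dx":0.8,"dy":-2.2,"dz":1,"fingers":-1},{"wx":-0.47,"wy":-0.24,"wz":-1.02,"dx":0.8,"dy":-2.2,"dz":2,"fingers":-1},{"wx":-0.47,"wy":-0.24,"wz":-1.02,"dx":0.8,"dy":-2.2,"dz":3,"fingers":-1},{"wx":-0.47,"wy":-0.24,"wz":-1.02,"dx":0.8,"dy":-2.2,"dz":5,"fingers":-1},{"wx":-0.47,"wy":-0.24,"wz":-1.02,"dx":0.8,"dy":-2.2,"dz":7,"fingers":-1},{"wx":-0.47,"wy":-0.24,"wz":-1.02,"dx":0.8,"dy":-2.2,"dz":9,"fingers":-1},{"wx":-0.47,"wy":-0.24,"wz":-1.02,"dx":0.8,"dy":-2.2,"dz":9,"fingers":-1},{"wx":-0.47,"wy":-0.24,"wz":-1.02,"dx":0.8,"dy":-2.2,"dz":9,"fingers":-1}]'; python3 -m creep '[{"wx":0,"wy":0,"wz":0,"dx":0,"dy":0,"dz":0,"fingers":-1},{"wx":0,"wy":0,"wz":0,"dx":0,"dy":0,"dz":0,"fingers":-1}]';python3 - <<'E'
from h import *
go([.64,.045,.20],[0,0,-1],[1,0,0])
im=manip.camera("wrist");cv2.imwrite("pics/w5.png",im[:,:,::-1])
for d in manip.recognise("wrist","brick_a")[:3]: e=d["extent"];print(np.round(e),d["score"])
for d in manip.tip_of("wrist","brick_a")[:3]: print(d, ray("wrist",d["uv"],.006))
E
```

```text
t: 19.0
ee_pos: [0.6369, 0.0474, 0.1975]
ee_rot: [0.997, -0.064, 0.013, -0.032]
wrist_force: [-0.1, 0.3, 0.1]
opening: 0.095
t: 19.17
ee_pos: [0.6374, 0.0472, 0.1991]
ee_rot: [0.997, -0.069, 0.016, -0.032]
wrist_force: [-0.7, -0.0, -0.5]
opening: 0.0948
t 19.17 p [0.6374 0.0472 0.1991] x [ 0.99  -0.138  0.026] z [ 0.035  0.063 -0.997] F [-0.7 -0.  -0.5] open 0.0948 q [-0.06  0.51  1.57  0.08  1.03  0.04]
d [ 0.29  0.18 -0.09] w [-0.065 -0.031 -0.138]
[322. 195.  69.  70.] 0.97
[334. 276.  62.  75.] 0.9
{'uv': [318.2, 189.1], 'score': 0.96} [0.6444458  0.04654886 0.006     ]
{'uv': [333.0, 260.1], 'score': 0.75} [ 0.64963474 -0.03597717  0.006     ]
```

View pics/w5.png

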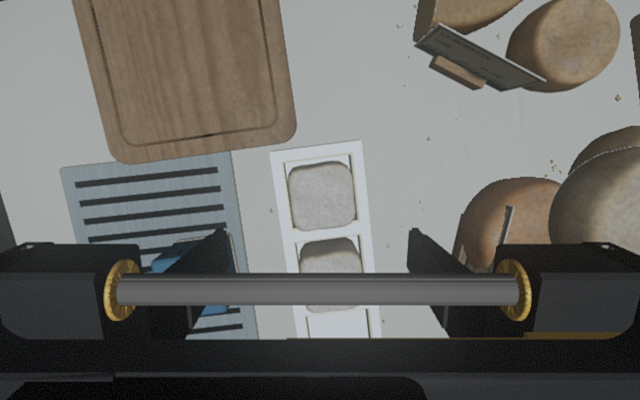

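```bash
python3 - <<'E'
from h import *
for n,u,z in [("b1top",(321.5,193),.067),("b2",(331,276),.066),("blk tl",(270,155),.03),("blk tr",(360,140),.03),("blk l2",(296,328),.03),("blk r2",(381,325),.03)]: print(n,ray("wrist",u,z).round(4))
go([.641,.046,.10],[0,0,-1],[1,0.0,0])
E
```

```text
b1top [0.6463 0.052  0.067 ]
b2 [ 0.6442 -0.0287  0.066 ]
blk tl [0.6017 0.0909 0.03  ]
blk tr [0.692  0.0929 0.03  ]
blk l2 [ 0.5987 -0.098   0.03  ]
blk r2 [ 0.6914 -0.1092  0.03  ]
t 19.32 p [0.6375 0.0457 0.2004] x [ 0.99  -0.14   0.029] z [ 0.038  0.06  -0.998] F [-0.1 -0.2 -0.7] open 0.0951 q [-0.06  0.51  1.57  0.07  1.03  0.05]
d [ 0.05  0.57 10.03] w [-0.062 -0.033 -0.14 ]
```

```bash
python3 -m creep '[{"wx":-0.06,"wy":-0.03,"wz":-0.13,"dx":0.3,"dy":0.5,"dz":2,"fingers":-1},{"wx":-0.062,"wy":-0.033,"wz":-0.14,"dx":0.4,"dy":0.5,"dz":5,"fingers":-1},{"wx":-0.062,"wy":-0.033,"wz":-0.14,"dx":0.4,"dy":0.5,"dz":8,"fingers":-1},{"wx":-0.062,"wy":-0.033,"wz":-0.14,"dx":0.4,"dy":0.5,"dz":10,"fingers":-1},{"wx":-0.062,"wy":-0.033,"wz":-0.14,"dx":0.4,"dy":0.5,"dz":10,"fingers":-1},{"wx":-0.062,"wy":-0.033,"wz":-0.14,"dx":0.4,"dy":0.5,"dz":10,"fingers":-1}]';python3 - <<'E'
from h import *
go([.644,.047,.036],[0,0,-1],[1,0.0,0])
E
```

```text
t: 19.82
ee_pos: [0.6448, 0.0455, 0.1007]
ee_rot: [1.0, 0.0, -0.0, 0.001]
wrist_force: [0.4, -0.3, 1.1]
opening: 0.0951
t 19.82 p [0.6448 0.0455 0.1007] x [ 1.  0. -0.] z [-0.    -0.002 -1.   ] F [ 0.4 -0.3  1.1] open 0.0951 q [-0.03  0.64  1.61 -0.    0.89 -0.03]
d [-0.08 -0.16  6.47] w [0.002 0.    0.   ]
```

Tool aligned. Descend, grip, lift slowly.

```bash
python3 -m creep '[{"wx":0,"wy":0,"wz":0,"dx":0,"dy":-0.1,"dz":2,"fingers":-1},{"wx":0,"wy":0,"wz":0,"dx":0,"dy":-0.1,"dz":4,"fingers":-1},{"wx":0,"wy":0,"wz":0,"dx":0,"dy":-0.1,"dz":5.5,"fingers":-1},{"wx":0,"wy":0,"wz":0,"dx":0,"dy":-0.1,"dz":6.4,"fingers":-1},{"wx":0,"wy":0,"wz":0,"dx":0,"dy":-0.1,"dz":6.4,"fingers":0},{"wx":0,"wy":0,"wz":0,"dx":0,"dy":-0.1,"dz":6.4,"fingers":1},{"wx":0,"wy":0,"wz":0,"dx":0,"dy":-0.1,"dz":6.4,"fingers":1},{"wx":0,"wy":0,"wz":0,"dx":0,"dy":-0.1,"dz":6.4,"fingers":1}]' 20;python3 -m creep '[{"wx":0,"wy":0,"wz":0,"dx":0,"dy":0,"dz":0,"fingers":1},{"wx":0,"wy":0,"wz":0,"dx":0,"dy":0,"dz":0,"fingers":1},{"wx":0,"wy":0,"wz":0,"dx":0,"dy":0,"dz":0,"fingers":1},{"wx":0,"wy":0,"wz":0,"dx":0,"dy":0,"dz":-0.7,"fingers":1},{"wx":0,"wy":0,"wz":0,"dx":0,"dy":0,"dz":-1.5,"fingers":1},{"wx":0,"wy":0,"wz":0,"dx":0,"dy":0,"dz":-2.5,"fingers":1},{"wx":0,"wy":0,"wz":0,"dx":0,"dy":0,"dz":-4,"fingers":1},{"wx":0,"wy":0,"wz":0,"dx":0,"dy":0,"dz":-6,"fingers":1}]';python3 - <<'E'
from h import *
go([.53,.31,.12],[0,0,-1],[1,0.0,0])
E
```

```text
t: 20.48
ee_pos: [0.6459, 0.0465, 0.0383]
ee_rot: [1.0, 0.001, 0.002, 0.001]
wrist_force: [-0.0, -1.1, -1.0]
opening: 0.0738
t: 21.15
ee_pos: [0.6447, 0.0467, 0.0973]
ee_rot: [1.0, 0.001, -0.0, 0.001]
wrist_force: [0.6, -0.6, -0.9]
opening: 0.06
t 21.15 p [0.6447 0.0467 0.0973] x [ 1.     0.002 -0.001] z [-0.001 -0.003 -1.   ] F [ 0.6 -0.6 -0.9] open 0.06 q [-0.03  0.65  1.61 -0.    0.88 -0.03]
d [-11.42 -26.35  -2.34] w [0.003 0.001 0.002]
```

```bash
python3 -m creep '[{"wx":0,"wy":0,"wz":0,"dx":-1,"dy":-2,"dz":-1.5,"fingers":1},{"wx":0,"wy":0,"wz":0,"dx":-2.5,"dy":-5.5,"dz":-2,"fingers":1},{"wx":0,"wy":0,"wz":0,"dx":-4,"dy":-9,"dz":-2,"fingers":1},{"wx":0,"wy":0,"wz":0,"dx":-5.5,"dy":-12.5,"dz":-2,"fingers":1},{"wx":0,"wy":0,"wz":0,"dx":-7,"dy":-16,"dz":-2,"fingers":1},{"wx":0,"wy":0,"wz":0,"dx":-8.5,"dy":-19.5,"dz":-2,"fingers":1},{"wx":0,"wy":0,"wz":0,"dx":-10,"dy":-23,"dz":-2,"fingers":1},{"wx":0,"wy":0,"wz":0,"dx":-11.4,"dy":-26.3,"dz":-1,"fingers":1}]';python3 -m creep '[{"wx":0,"wy":0,"wz":0,"dx":0,"dy":0,"dz":1,"fingers":1},{"wx":0,"wy":0,"wz":0,"dx":0,"dy":0,"dz":2.5,"fingers":1},{"wx":0,"wy":0,"wz":0,"dx":0,"dy":0,"dz":4,"fingers":1},{"wx":0,"wy":0,"wz":0,"dx":0,"dy":0,"dz":4.8,"fingers":1},{"wx":0,"wy":0,"wz":0,"dx":0,"dy":0,"dz":5,"fingers":1},{"wx":0,"wy":0,"wz":0,"dx":0,"dy":0,"dz":5,"fingers":1},{"wx":0,"wy":0,"wz":0,"dx":0,"dy":0,"dz":5,"fingers":1}]'
```

```text
t: 21.82
ee_pos: [0.5305, 0.3116, 0.1084]
ee_rot: [1.0, 0.001, 0.002, 0.001]
wrist_force: [0.9, -0.2, -1.2]
opening: 0.06
t: 22.4
ee_pos: [0.5312, 0.3092, 0.0567]
ee_rot: [1.0, 0.001, 0.001, 0.001]
wrist_force: [-0.4, -0.1, -1.1]
opening: 0.0599
```

```bash
python3 -m creep '[{"wx":0,"wy":0,"wz":0,"dx":0,"dy":0,"dz":0.15,"fingers":1},{"wx":0,"wy":0,"wz":0,"dx":0,"dy":0,"dz":0.25,"fingers":1},{"wx":0,"wy":0,"wz":0,"dx":0,"dy":0,"dz":0.3,"fingers":1},{"wx":0,"wy":0,"wz":0,"dx":0,"dy":0,"dz":0.3,"fingers":1}]';python3 -m creep '[{"wx":0,"wy":0,"wz":0,"dx":0,"dy":0,"dz":0,"fingers":0.1},{"wx":0,"wy":0,"wz":0,"dx":0,"dy":0,"dz":0,"fingers":-1},{"wx":0,"wy":0,"wz":0,"dx":0,"dy":0,"dz":0,"fingers":-1},{"wx":0,"wy":0,"wz":0,"dx":0,"dy":0,"dz":0,"fingers":-1},{"wx":0,"wy":0,"wz":0,"dx":0,"dy":0,"dz":-2,"fingers":-1},{"wx":0,"wy":0,"wz":0,"dx":0,"dy":0,"dz":-5,"fingers":-1},{"wx":0,"wy":0,"wz":0,"dx":0,"dy":0,"dz":-9,"fingers":-1}]';python3 - <<'E'
from h import *
go([.644,-.037,.12],[0,0,-1],[1,0.0,0])
E
```

```text
t: 22.73
ee_pos: [0.531, 0.3094, 0.0535]
ee_rot: [1.0, 0.001, 0.001, 0.001]
wrist_force: [-1.1, -0.4, 3.4]
opening: 0.0602
t: 23.32
ee_pos: [0.5296, 0.309, 0.1417]
ee_rot: [1.0, 0.001, -0.002, 0.002]
wrist_force: [0.1, 1.1, -0.3]
opening: 0.0929
t 23.32 p [0.5296 0.309  0.1417] x [ 1.     0.002 -0.004] z [-0.003 -0.005 -1.   ] F [ 0.1  1.1 -0.3] open 0.0929 q [ 0.42  0.55  1.66 -0.    0.93  0.42]
d [11.39 34.61  2.3 ] w [0.005 0.003 0.002]
```

```bash
python3 -m creep '[{"wx":0,"wy":0,"wz":0,"dx":1.2,"dy":3.5,"dz":0,"fingers":-1},{"wx":0,"wy":0,"wz":0,"dx":11.4,"dy":34.6,"dz":0,"fingers":-1},{"wx":0,"wy":0,"wz":0,"dx":11.4,"dy":34.6,"dz":0,"fingers":-1},{"wx":0,"wy":0,"wz":0,"dx":11.4,"dy":34.6,"dz":0,"fingers":-1},{"wx":0,"wy":0,"wz":0,"dx":11.4,"dy":34.6,"dz":0,"fingers":-1},{"wx":0,"wy":0,"wz":0,"dx":11.4,"dy":34.6,"dz":0,"fingers":-1},{"wx":0,"wy":0,"wz":0,"dx":11.4,"dy":34.6,"dz":0,"fingers":-1},{"wx":0,"wy":0,"wz":0,"dx":11.4,"dy":34.6,"dz":0,"fingers":-1}]';python3 - <<'E'
from h import *
go([.644,-.037,.036],[0,0,-1],[1,0.0,0])
E
```

```text
t: 23.98
ee_pos: [0.6345, -0.0044, 0.1439]
ee_rot: [1.0, 0.001, 0.0, 0.001]
wrist_force: [0.9, 0.7, -0.4]
opening: 0.095
t 23.98 p [ 0.6345 -0.0044  0.1439] x [1.    0.002 0.001] z [ 0.001 -0.003 -1.   ] F [ 0.9  0.7 -0.4] open 0.095 q [-0.11  0.58  1.61 -0.    0.95 -0.11]
d [ 0.94  3.23 10.8 ] w [ 0.003 -0.001  0.002]
```

```bash
python3 -m creep '[{"wx":0,"wy":0,"wz":0,"dx":0.9,"dy":3.2,"dz":2,"fingers":-1},{"wx":0,"wy":0,"wz":0,"dx":0.9,"dy":3.2,"dz":3,"fingers":-1},{"wx":0,"wy":0,"wz":0,"dx":0.9,"dy":3.2,"dz":4,"fingers":-1},{"wx":0,"wy":0,"wz":0,"dx":0.9,"dy":3.2,"dz":4,"fingers":-1}]';python3 - <<'E'
from h import *
go([.644,-.037,.036],[0,0,-1],[1,0.0,0])
E
```

```text
t: 24.32
ee_pos: [0.6421, -0.0341, 0.1018]
ee_rot: [1.0, 0.001, -0.001, 0.001]
wrist_force: [0.6, -0.1, 0.4]
opening: 0.0952
t 24.32 p [ 0.6421 -0.0341  0.1018] x [ 1.     0.002 -0.003] z [-0.003 -0.002 -1.   ] F [ 0.6 -0.1  0.4] open 0.0952 q [-0.15  0.64  1.62 -0.    0.89 -0.15]
d [0.21 0.28 6.58] w [0.002 0.003 0.002]
```

```bash
python3 -m creep '[{"wx":0,"wy":0,"wz":0,"dx":0.2,"dy":0.2,"dz":2,"fingers":-1},{"wx":0,"wy":0,"wz":0,"dx":0.2,"dy":0.2,"dz":4,"fingers":-1},{"wx":0,"wy":0,"wz":0,"dx":0.2,"dy":0.2,"dz":5.5,"fingers":-1},{"wx":0,"wy":0,"wz":0,"dx":0.2,"dy":0.2,"dz":6.5,"fingers":-1},{"wx":0,"wy":0,"wz":0,"dx":0.2,"dy":0.2,"dz":6.5,"fingers":0},{"wx":0,"wy":0,"wz":0,"dx":0.2,"dy":0.2,"dz":6.5,"fingers":1},{"wx":0,"wy":0,"wz":0,"dx":0.2,"dy":0.2,"dz":6.5,"fingers":1},{"wx":0,"wy":0,"wz":0,"dx":0.2,"dy":0.2,"dz":6.5,"fingers":1}]' 20;python3 -m creep '[{"wx":0,"wy":0,"wz":0,"dx":0,"dy":0,"dz":0,"fingers":1},{"wx":0,"wy":0,"wz":0,"dx":0,"dy":0,"dz":0,"fingers":1},{"wx":0,"wy":0,"wz":0,"dx":0,"dy":0,"dz":0,"fingers":1},{"wx":0,"wy":0,"wz":0,"dx":0,"dy":0,"dz":-0.7,"fingers":1},{"wx":0,"wy":0,"wz":0,"dx":0,"dy":0,"dz":-1.5,"fingers":1},{"wx":0,"wy":0,"wz":0,"dx":0,"dy":0,"dz":-2.5,"fingers":1},{"wx":0,"wy":0,"wz":0,"dx":0,"dy":0,"dz":-4.5,"fingers":1},{"wx":0,"wy":0,"wz":0,"dx":0,"dy":0,"dz":-7.5,"fingers":1}]';python3 - <<'E'
from h import *
go([.53,.19,.115],[0,0,-1],[1,0.0,0])
E
```

```text
t: 24.98
ee_pos: [0.6459, -0.0364, 0.0403]
ee_rot: [1.0, 0.001, 0.001, 0.002]
wrist_force: [0.5, -0.3, -0.6]
opening: 0.0737
t: 25.65
ee_pos: [0.6443, -0.0363, 0.1137]
ee_rot: [1.0, 0.001, -0.001, 0.001]
wrist_force: [0.4, 1.2, -1.3]
opening: 0.06
t 25.65 p [ 0.6443 -0.0363  0.1137] x [ 1.     0.002 -0.002] z [-0.002 -0.002 -1.   ] F [ 0.4  1.2 -1.3] open 0.06 q [-0.16  0.63  1.6  -0.    0.91 -0.16]
d [-11.38 -22.65  -0.16] w [0.002 0.002 0.002]
```

```bash
python3 -m creep '[{"wx":0,"wy":0,"wz":0,"dx":-0.5,"dy":-2,"dz":-1,"fingers":1},{"wx":0,"wy":0,"wz":0,"dx":-1.5,"dy":-5,"dz":-1.5,"fingers":1},{"wx":0,"wy":0,"wz":0,"dx":-3,"dy":-8,"dz":-1.5,"fingers":1},{"wx":0,"wy":0,"wz":0,"dx":-5,"dy":-11.5,"dz":-1.5,"fingers":1},{"wx":0,"wy":0,"wz":0,"dx":-7,"dy":-14.5,"dz":-1.5,"fingers":1},{"wx":0,"wy":0,"wz":0,"dx":-9,"dy":-18,"dz":-1.5,"fingers":1},{"wx":0,"wy":0,"wz":0,"dx":-10.5,"dy":-21,"dz":-0.5,"fingers":1},{"wx":0,"wy":0,"wz":0,"dx":-11.4,"dy":-22.6,"dz":0,"fingers":1}]';python3 -m creep '[{"wx":0,"wy":0,"wz":0,"dx":0,"dy":0,"dz":1,"fingers":1},{"wx":0,"wy":0,"wz":0,"dx":0,"dy":0,"dz":2.5,"fingers":1},{"wx":0,"wy":0,"wz":0,"dx":0,"dy":0,"dz":4,"fingers":1},{"wx":0,"wy":0,"wz":0,"dx":0,"dy":0,"dz":5,"fingers":1},{"wx":0,"wy":0,"wz":0,"dx":0,"dy":0,"dz":5.2,"fingers":1},{"wx":0,"wy":0,"wz":0,"dx":0,"dy":0,"dz":5.4,"fingers":1},{"wx":0,"wy":0,"wz":0,"dx":0,"dy":0,"dz":5.4,"fingers":1}]'
```

```text
t: 26.32
ee_pos: [0.529, 0.192, 0.114]
ee_rot: [1.0, 0.002, 0.001, 0.001]
wrist_force: [0.7, 0.9, -1.3]
opening: 0.0597
t: 26.9
ee_pos: [0.5313, 0.1889, 0.0596]
ee_rot: [1.0, 0.001, 0.001, 0.001]
wrist_force: [-0.4, -1.1, -1.2]
opening: 0.0596
```

```bash
python3 -m creep '[{"wx":0,"wy":0,"wz":0,"dx":0,"dy":0,"dz":0.15,"fingers":1},{"wx":0,"wy":0,"wz":0,"dx":0,"dy":0,"dz":0.3,"fingers":1},{"wx":0,"wy":0,"wz":0,"dx":0,"dy":0,"dz":0.4,"fingers":1},{"wx":0,"wy":0,"wz":0,"dx":0,"dy":0,"dz":0.4,"fingers":1}]'
```

```text
t: 27.23
ee_pos: [0.5311, 0.1892, 0.0557]
ee_rot: [1.0, 0.001, 0.001, 0.001]
wrist_force: [-0.3, -0.3, 1.0]
opening: 0.0593
```

```bash
python3 -m creep '[{"wx":0,"wy":0,"wz":0,"dx":0,"dy":0,"dz":0.05,"fingers":0.1},{"wx":0,"wy":0,"wz":0,"dx":0,"dy":0,"dz":0,"fingers":-1},{"wx":0,"wy":0,"wz":0,"dx":0,"dy":0,"dz":0,"fingers":-1},{"wx":0,"wy":0,"wz":0,"dx":0,"dy":0,"dz":0,"fingers":-1},{"wx":0,"wy":0,"wz":0,"dx":0,"dy":0,"dz":-2,"fingers":-1},{"wx":0,"wy":0,"wz":0,"dx":0,"dy":0,"dz":-6,"fingers":-1},{"wx":0,"wy":0,"wz":0,"dx":0,"dy":0,"dz":-10,"fingers":-1},{"wx":0,"wy":0,"wz":0,"dx":0,"dy":0,"dz":-14,"fingers":-1}]';python3 -m creep '[{"wx":0,"wy":0,"wz":0,"dx":-2,"dy":4,"dz":-4,"fingers":-1},{"wx":0,"wy":0,"wz":0.1,"dx":-3,"dy":8,"dz":-8,"fingers":-1},{"wx":0,"wy":0,"wz":0.2,"dx":-4,"dy":12,"dz":-11,"fingers":-1},{"wx":0,"wy":0,"wz":0.3,"dx":-5,"dy":16,"dz":-13,"fingers":-1},{"wx":0,"wy":0,"wz":0.4,"dx":-5,"dy":20,"dz":-13,"fingers":-1},{"wx":0,"wy":0,"wz":0.4,"dx":-5,"dy":20,"dz":-13,"fingers":-1}]';python3 - <<'E'
from h import *
st()
im=manip.camera("top");cv2.imwrite("pics/t6.png",im[:,:,::-1]);
for c in ("top","wrist"):
  if c=="wrist": im=manip.camera(c);cv2.imwrite("pics/w6.png",im[:,:,::-1])
  print(c,manip.recognise(c,"mould")[:1],[ray(c,d["uv"],.045).round(3) for d in manip.tip_of(c,"mould_mid")[:1]],[ray(c,d["uv"],.022).round(3) for d in manip.tip_of(c,"brick_a")[:3]])
a=cv2.imread("pics/t6.png")[120:320,140:440];a=cv2.resize(a,(480,320))
b=cv2.resize(cv2.imread("pics/w6.png"),(480,280))
cv2.imwrite("pics/both6.png",np.vstack([a,b]))
E
```

```text
t: 27.9
ee_pos: [0.5303, 0.1895, 0.1967]
ee_rot: [1.0, 0.001, -0.0, 0.002]
wrist_force: [0.4, 0.4, 0.4]
opening: 0.0945
t: 28.4
ee_pos: [0.4803, -0.0114, 0.3273]
ee_rot: [0.98, -0.2, 0.002, 0.001]
wrist_force: [1.4, 0.2, -0.3]
opening: 0.0951
t 28.4 p [ 0.4803 -0.0114  0.3273] x [ 0.92  -0.392  0.004] z [ 0.003 -0.003 -1.   ] F [ 1.4  0.2 -0.3] open 0.0951 q [-0.16  0.17  1.73 -0.    1.23  0.24]
top [{'extent': [457.8, 226.2, 14.0, 9.0], 'score': 0.5}] [array([ 0.618, -0.3  ,  0.045])] [array([0.37 , 0.29 , 0.022]), array([0.532, 0.315, 0.022]), array([0.534, 0.183, 0.022])]
wrist [{'extent': [342.2, 157.9, 63.7, 61.6], 'score': 0.86}] [] []
```

View pics/both6.png

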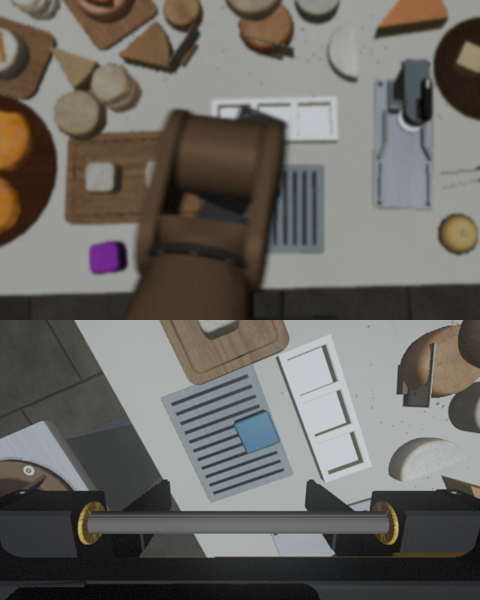

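```bash
cat >> h.py <<'E'
def mould(c,fn,z,lo=(95,70,100),hi=(115,255,255),box=None):
    im=cv2.imread(fn);m=cv2.inRange(cv2.cvtColor(im,cv2.COLOR_BGR2HSV),lo,hi)
    if box: k=np.zeros_like(m);k[box[1]:box[3],box[0]:box[2]]=1;m*=k
    m=cv2.morphologyEx(m,cv2.MORPH_CLOSE,np.ones((5,5)))
    cs=cv2.findContours(m,0,2)[0];b=max(cs,key=cv2.contourArea)
    r=cv2.boxPoints(cv2.minAreaRect(b));w=np.array([ray(c,p,z) for p in r])[:,:2]
    print("px",r.round(0).tolist(),"centre",w.mean(0).round(4),"sides",[round(float(np.linalg.norm(w[(i+1)%4]-w[i])),4) for i in range(4)],"yaw%90",[round(float(np.degrees(np.arctan2(*(w[(i+1)%4]-w[i])[::-1]))%90),1) for i in range(4)])
E
python3 - <<'E'
from h import *
im=cv2.cvtColor(cv2.imread("pics/w6.png"),cv2.COLOR_BGR2HSV);print(im[155,342],im[165,330],im[175,355])
for lo in ((95,70,100),(95,70,130),(95,70,150)): mould("wrist","pics/w6.png",.08,lo)
E
```

```text
[101  93 153] [101  99 149] [102 101 147]
px [[311.0, 147.0], [356.0, 129.0], [374.0, 173.0], [329.0, 192.0]] centre [ 0.5144 -0.0092] sides [0.0577, 0.058, 0.0596, 0.0587] yaw%90 [89.3, 1.2, 0.0, 89.4]
px [[313.0, 149.0], [355.0, 130.0], [373.0, 172.0], [331.0, 190.0]] centre [ 0.5151 -0.0096] sides [0.055, 0.0551, 0.0567, 0.0558] yaw%90 [0.3, 2.2, 1.1, 0.5]
px [[314.0, 148.0], [355.0, 132.0], [371.0, 172.0], [330.0, 188.0]] centre [ 0.5147 -0.0087] sides [0.0521, 0.052, 0.0536, 0.0526] yaw%90 [88.9, 0.8, 89.6, 89.1]
```

```bash
python3 - <<'E'
from h import *
go([.579,-.01,.20],[-1,0,-1],[0,-1,0])
E
```

```text
t 28.8 p [ 0.481  -0.0091  0.3253] x [ 0.922 -0.386  0.001] z [ 0.    -0.003 -1.   ] F [-0.   0.6 -0.3] open 0.0952 q [-0.15  0.18  1.73 -0.    1.23  0.24]
d [ 9.07 -3.73 12.53] w [-0.69  -0.462  1.11 ]
```

```bash
python3 -m creep '[{"wx":-0.69,"wy":-0.46,"wz":1.11,"dx":1,"dy":-0.5,"dz":1,"fingers":-1},{"wx":-0.69,"wy":-0.46,"wz":1.11,"dx":2,"dy":-1,"dz":2,"fingers":-1},{"wx":-0.69,"wy":-0.46,"wz":1.11,"dx":3,"dy":-1.5,"dz":3,"fingers":-1},{"wx":-0.69,"wy":-0.46,"wz":1.11,"dx":4,"dy":-2,"dz":4,"fingers":-1},{"wx":-0.69,"wy":-0.46,"wz":1.11,"dx":5,"dy":-2.5,"dz":5,"fingers":-1},{"wx":-0.69,"wy":-0.46,"wz":1.11,"dx":6,"dy":-3,"dz":6,"fingers":-1},{"wx":-0.69,"wy":-0.46,"wz":1.11,"dx":7,"dy":-3.5,"dz":7.5,"fingers":-1},{"wx":-0.69,"wy":-0.46,"wz":1.11,"dx":9,"dy":-3.7,"dz":9,"fingers":-1}]';python3 - <<'E'
from h import *
go([.579,-.01,.109],[-1,0,-1],[0,-1,0])
E
```

```text
t: 29.47
ee_pos: [0.5785, -0.0086, 0.2352]
ee_rot: [0.783, -0.551, -0.203, 0.205]
wrist_force: [0.0, 0.1, -0.6]
opening: 0.095
t 29.47 p [ 0.5785 -0.0086  0.2352] x [ 0.311 -0.946 -0.092] z [-0.544 -0.098 -0.834] F [ 0.   0.1 -0.6] open 0.095 q [-0.07  0.66  1.3  -0.14  1.75  1.18]
d [ 1.3  -6.87 10.51] w [-0.19  -0.13   0.304]
```

```bash
python3 -m creep '[{"wx":-0.19,"wy":-0.13,"wz":0.304,"dx":0.4,"dy":-2,"dz":3,"fingers":-1},{"wx":-0.19,"wy":-0.13,"wz":0.304,"dx":0.8,"dy":-4,"dz":6,"fingers":-1},{"wx":-0.19,"wy":-0.13,"wz":0.304,"dx":1.2,"dy":-6,"dz":8.5,"fingers":-1},{"wx":-0.19,"wy":-0.13,"wz":0.304,"dx":1.3,"dy":-6.9,"dz":10.5,"fingers":-1},{"wx":-0.19,"wy":-0.13,"wz":0.304,"dx":1.3,"dy":-6.9,"dz":10.5,"fingers":-1},{"wx":-0.19,"wy":-0.13,"wz":0.304,"dx":1.3,"dy":-6.9,"dz":10.5,"fingers":-1}]';python3 - <<'E'
from h import *
go([.5016,-.01,.0316],[-1,0,-1],[0,-1,0])
im=manip.camera("wrist");cv2.imwrite("pics/w7.png",im[:,:,::-1])
print(manip.recognise("wrist","mould")[:1]);mould("wrist","pics/w7.png",.08)
E
```

```text
t: 29.97
ee_pos: [0.5793, -0.0112, 0.1088]
ee_rot: [0.655, -0.652, -0.271, 0.27]
wrist_force: [1.2, 0.2, 1.2]
opening: 0.0952
t 29.97 p [ 0.5793 -0.0112  0.1088] x [ 0.003 -1.    -0.003] z [-0.706  0.    -0.708] F [1.2 0.2 1.2] open 0.0952 q [-0.1   0.88  1.29 -0.07  1.75  1.48]
d [-0.12  0.05 10.95] w [-0.001  0.     0.005]
[{'extent': [318.4, 204.9, 92.9, 109.5], 'score': 0.73}]
px [[275.0, 224.0], [361.0, 224.0], [361.0, 259.0], [275.0, 259.0]] centre [ 0.5177 -0.0125] sides [0.0563, 0.0619, 0.0695, 0.062] yaw%90 [0.5, 6.4, 0.6, 84.2]
```

```bash
python3 -m creep '[{"wx":0,"wy":0,"wz":0,"dx":0,"dy":0,"dz":3,"fingers":-1},{"wx":0,"wy":0,"wz":0,"dx":0,"dy":0,"dz":6,"fingers":-1},{"wx":0,"wy":0,"wz":0,"dx":0,"dy":0,"dz":9,"fingers":-1},{"wx":0,"wy":0,"wz":0,"dx":0,"dy":0,"dz":10.5,"fingers":-1},{"wx":0,"wy":0,"wz":0,"dx":0,"dy":0,"dz":11,"fingers":-1},{"wx":0,"wy":0,"wz":0,"dx":0,"dy":0,"dz":11,"fingers":0.2},{"wx":0,"wy":0,"wz":0,"dx":0,"dy":0,"dz":11,"fingers":1},{"wx":0,"wy":0,"wz":0,"dx":0,"dy":0,"dz":11,"fingers":1}]' 40; python3 -m creep '[{"wx":0,"wy":0,"wz":0,"dx":0,"dy":0,"dz":0,"fingers":1},{"wx":0,"wy":0,"wz":0,"dx":0,"dy":0,"dz":0,"fingers":1},{"wx":0,"wy":0,"wz":0,"dx":0,"dy":0,"dz":0,"fingers":1},{"wx":0,"wy":0,"wz":0,"dx":0,"dy":0,"dz":0,"fingers":1},{"wx":0,"wy":0,"wz":0,"dx":0,"dy":1.4,"dz":-1.4,"fingers":1},{"wx":0,"wy":0,"wz":0,"dx":0,"dy":3,"dz":-3,"fingers":1},{"wx":0,"wy":0,"wz":0,"dx":0,"dy":4.5,"dz":-4.5,"fingers":1},{"wx":0,"wy":0,"wz":0,"dx":0,"dy":5,"dz":-5,"fingers":1}]' ; python3 - <<'E'
from h import *
st()
E
```

```text
t: 30.73
ee_pos: [0.5036, -0.012, 0.0329]
ee_rot: [0.655, -0.653, -0.269, 0.268]
wrist_force: [0.3, -0.8, 0.5]
opening: 0.0806
t: 31.4
ee_pos: [0.5026, -0.0123, 0.1042]
ee_rot: [0.655, -0.653, -0.269, 0.268]
wrist_force: [0.2, -0.7, -3.8]
opening: 0.0597
t 31.4 p [ 0.5026 -0.0123  0.1042] x [ 0.001 -1.    -0.003] z [-0.702  0.001 -0.712] F [ 0.2 -0.7 -3.8] open 0.0597 q [-0.11  0.79  1.52 -0.08  1.6   1.49]
```

```bash
python3 -m creep '[{"wx":0,"wy":0,"wz":-0.12,"dx":0,"dy":0,"dz":0,"fingers":1},{"wx":0,"wy":0,"wz":-0.24,"dx":0,"dy":0,"dz":0,"fingers":1},{"wx":0,"wy":0,"wz":-0.36,"dx":0,"dy":0,"dz":0,"fingers":1},{"wx":0,"wy":0,"wz":-0.48,"dx":0,"dy":0,"dz":0,"fingers":1},{"wx":0,"wy":0,"wz":-0.6,"dx":0,"dy":0,"dz":0,"fingers":1},{"wx":0,"wy":0,"wz":-0.72,"dx":0,"dy":0,"dz":0,"fingers":1},{"wx":0,"wy":0,"wz":-0.84,"dx":0,"dy":0,"dz":0,"fingers":1},{"wx":0,"wy":0,"wz":-0.96,"dx":0,"dy":0,"dz":0,"fingers":1}]';python3 -m creep '[{"wx":0,"wy":0,"wz":-0.12,"dx":0,"dy":0,"dz":0,"fingers":1},{"wx":0,"wy":0,"wz":-0.24,"dx":0,"dy":0,"dz":0,"fingers":1},{"wx":0,"wy":0,"wz":-0.36,"dx":0,"dy":0,"dz":0,"fingers":1},{"wx":0,"wy":0,"wz":-0.48,"dx":0,"dy":0,"dz":0,"fingers":1},{"wx":0,"wy":0,"wz":-0.6,"dx":0,"dy":0,"dz":0,"fingers":1},{"wx":0,"wy":0,"wz":-0.72,"dx":0,"dy":0,"dz":0,"fingers":1},{"wx":0,"wy":0,"wz":-0.84,"dx":0,"dy":0,"dz":0,"fingers":1},{"wx":0,"wy":0,"wz":-0.96,"dx":0,"dy":0,"dz":0,"fingers":1}]';python3 -m creep '[{"wx":0,"wy":0,"wz":-0.12,"dx":0,"dy":0,"dz":0,"fingers":1},{"wx":0,"wy":0,"wz":-0.24,"dx":0,"dy":0,"dz":0,"fingers":1},{"wx":0,"wy":0,"wz":-0.36,"dx":0,"dy":0,"dz":0,"fingers":1},{"wx":0,"wy":0,"wz":-0.48,"dx":0,"dy":0,"dz":0,"fingers":1},{"wx":0,"wy":0,"wz":-0.6,"dx":0,"dy":0,"dz":0,"fingers":1},{"wx":0,"wy":0,"wz":-0.72,"dx":0,"dy":0,"dz":0,"fingers":1},{"wx":0,"wy":0,"wz":-0.84,"dx":0,"dy":0,"dz":0,"fingers":1},{"wx":0,"wy":0,"wz":-0.96,"dx":0,"dy":0,"dz":0,"fingers":1}]';python3 - <<'E'
from h import *
go([.50,-.012,.055],[-1,0,-1],[0,1,0])
E
```

```text
t: 32.07
ee_pos: [0.5017, -0.0122, 0.1012]
ee_rot: [0.883, -0.274, -0.364, 0.112]
wrist_force: [0.1, 0.1, -4.9]
opening: 0.0598
t: 32.73
ee_pos: [0.5017, -0.0122, 0.1012]
ee_rot: [0.91, 0.164, -0.375, -0.069]
wrist_force: [-0.2, 0.0, -4.6]
opening: 0.0598
t: 33.4
ee_pos: [0.5017, -0.0122, 0.1012]
ee_rot: [0.731, 0.566, -0.301, -0.234]
wrist_force: [0.4, 0.4, -5.9]
opening: 0.0603
t 33.4 p [ 0.5017 -0.0122  0.1012] x [ 0.178  0.968 -0.175] z [-0.705  0.001 -0.709] F [ 0.4  0.4 -5.9] open 0.0603 q [-0.11  0.8   1.53 -0.08  1.6  -1.4 ]
d [0.8  3.03 3.4 ] w [ 0.003 -0.002 -0.253]
```

```bash
python3 -m creep '[{"wx":0,"wy":0,"wz":-0.12,"dx":0.2,"dy":0.8,"dz":1,"fingers":1},{"wx":0,"wy":0,"wz":-0.253,"dx":0.4,"dy":1.6,"dz":2,"fingers":1},{"wx":0,"wy":0,"wz":-0.253,"dx":0.6,"dy":2.3,"dz":2.6,"fingers":1},{"wx":0,"wy":0,"wz":-0.253,"dx":0.8,"dy":3,"dz":3.4,"fingers":1},{"wx":0,"wy":0,"wz":-0.253,"dx":0.8,"dy":3,"dz":3.4,"fingers":1},{"wx":0,"wy":0,"wz":-0.253,"dx":0.8,"dy":3,"dz":3.4,"fingers":1}]';python3 - <<'E'
from h import *
go([.49,-.012,.030],[-1,0,-1],[0,1,0])
im=manip.camera("scene");cv2.imwrite("pics/s7.png",im[150:300,200:400,::-1])
E
```

```text
t: 33.9
ee_pos: [0.4997, -0.012, 0.0557]
ee_rot: [0.657, 0.651, -0.271, -0.269]
wrist_force: [0.3, -0.1, -3.5]
opening: 0.06
t 33.9 p [ 0.4997 -0.012   0.0557] x [ 0.007  1.    -0.005] z [-0.706  0.001 -0.709] F [ 0.3 -0.1 -3.5] open 0.06 q [-0.11  0.86  1.55 -0.08  1.52 -1.64]
d [0.01 1.12 2.51] w [ 0.002 -0.001 -0.009]
```

```bash
python3 -m creep '[{"wx":0,"wy":0,"wz":-0.009,"dx":0,"dy":0.4,"dz":0.8,"fingers":1},{"wx":0,"wy":0,"wz":-0.009,"dx":0,"dy":0.8,"dz":1.6,"fingers":1},{"wx":0,"wy":0,"wz":-0.009,"dx":0,"dy":1.1,"dz":2.3,"fingers":1},{"wx":0,"wy":0,"wz":-0.009,"dx":0,"dy":1.1,"dz":2.5,"fingers":1},{"wx":0,"wy":0,"wz":-0.009,"dx":0,"dy":1.1,"dz":2.5,"fingers":1},{"wx":0,"wy":0,"wz":-0.009,"dx":0,"dy":0.97,"dz":2.63,"fingers":1},{"wx":0,"wy":0,"wz":-0.009,"dx":0,"dy":0.97,"dz":2.63,"fingers":1},{"wx":0,"wy":0,"wz":-0.009,"dx":0,"dy":0.97,"dz":2.63,"fingers":1}]'
python3 - <<'E'
from h import *
go([.49,-.012,.0265],[-1,0,-1],[0,1,0])
E
```

```text
t: 34.62
ee_pos: [0.4884, -0.0121, 0.0311]
ee_rot: [0.653, 0.655, -0.269, -0.27]
wrist_force: [0.4, -0.4, -4.9]
opening: 0.0598
t 34.62 p [ 0.4884 -0.0121  0.0311] x [-0.001  1.     0.003] z [-0.704  0.001 -0.71 ] F [ 0.4 -0.4 -4.9] open 0.0598 q [-0.12  0.88  1.58 -0.08  1.46 -1.65]
d [0.01 0.44 0.21] w [ 0.004 -0.001  0.003]
```

```bash
python3 -m creep '[{"wx":0,"wy":0,"wz":0,"dx":0,"dy":0.12,"dz":0.12,"fingers":1},{"wx":0,"wy":0,"wz":0,"dx":0,"dy":0.24,"dz":0.24,"fingers":1},{"wx":0,"wy":0,"wz":0,"dx":0,"dy":0.3,"dz":0.3,"fingers":1},{"wx":0,"wy":0,"wz":0,"dx":0,"dy":0.3,"dz":0.3,"fingers":1}]'
```

```text
t: 34.95
ee_pos: [0.4885, -0.0121, 0.0277]
ee_rot: [0.653, 0.655, -0.269, -0.27]
wrist_force: [2.1, 1.1, 8.4]
opening: 0.06
```

Contact. Release and retract along the tool, then check.

```bash
python3 -m creep '[{"wx":0,"wy":0,"wz":0,"dx":0,"dy":-0.05,"dz":-0.05,"fingers":0.2},{"wx":0,"wy":0,"wz":0,"dx":0,"dy":-0.05,"dz":-0.05,"fingers":-1},{"wx":0,"wy":0,"wz":0,"dx":0,"dy":-0.05,"dz":-0.05,"fingers":-1},{"wx":0,"wy":0,"wz":0,"dx":0,"dy":-0.05,"dz":-0.05,"fingers":-1},{"wx":0,"wy":0,"wz":0,"dx":0,"dy":-0.05,"dz":-0.05,"fingers":-1},{"wx":0,"wy":0,"wz":0,"dx":0,"dy":0,"dz":-2.5,"fingers":-1},{"wx":0,"wy":0,"wz":0,"dx":0,"dy":0,"dz":-6,"fingers":-1},{"wx":0,"wy":0,"wz":0,"dx":0,"dy":0,"dz":-10,"fingers":-1}]'; python3 -m creep '[{"wx":0,"wy":0,"wz":0,"dx":0,"dy":-3,"dz":-3,"fingers":-1},{"wx":-0.12,"wy":0,"wz":0,"dx":0,"dy":-6,"dz":-5,"fingers":-1},{"wx":-0.24,"wy":0,"wz":0,"dx":0,"dy":-8,"dz":-7,"fingers":-1},{"wx":-0.36,"wy":0,"wz":0,"dx":0,"dy":-10,"dz":-8,"fingers":-1},{"wx":-0.48,"wy":0,"wz":0,"dx":0,"dy":-11,"dz":-8,"fingers":-1},{"wx":-0.6,"wy":0,"wz":0,"dx":0,"dy":-11,"dz":-8,"fingers":-1},{"wx":-0.72,"wy":0,"wz":0,"dx":0,"dy":-11,"dz":-8,"fingers":-1},{"wx":-0.78,"wy":0,"wz":0,"dx":0,"dy":-11,"dz":-8,"fingers":-1}]'; python3 - <<'E'
from h import *
go([.43,-.012,.22],[.707,0,-.707],[0,-1,0])
im=manip.camera("wrist");cv2.imwrite("pics/w8.png",im[:,:,::-1])
print(manip.recognise("wrist","mould")[:1])
E
```

```text
t: 35.62
ee_pos: [0.5585, -0.0121, 0.098]
ee_rot: [0.652, 0.654, -0.27, -0.272]
wrist_force: [-0.2, -1.3, -0.8]
opening: 0.0944
t: 36.28
ee_pos: [0.536, -0.0125, 0.2332]
ee_rot: [0.707, 0.708, 0.003, 0.001]
wrist_force: [0.9, -1.1, 0.9]
opening: 0.095
t 36.28 p [ 0.536  -0.0125  0.2332] x [-0.001  1.     0.003] z [ 0.006  0.003 -1.   ] F [ 0.9 -1.1  0.9] open 0.095 q [-0.15  0.34  1.76  0.    1.04 -1.72]
d [  0.06 -10.61   1.26] w [ 0.005 -1.194 -2.906]
[{'extent': [316.9, 150.7, 66.9, 66.9], 'score': 0.6}]
```

View pics/w8.png

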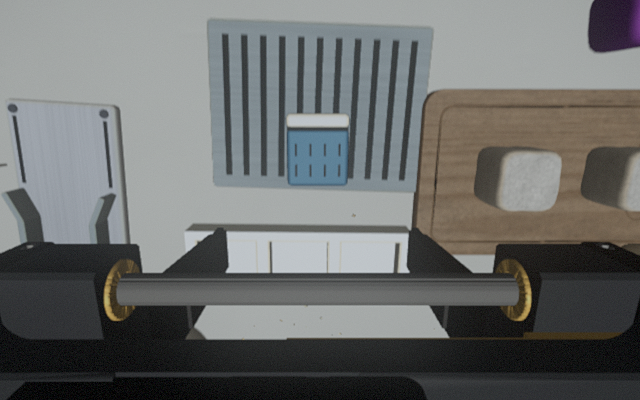

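```bash
python3 -m creep '[{"wx":-0.12,"wy":0,"wz":0,"dx":0,"dy":-0.5,"dz":0.5,"fingers":-1},{"wx":-0.24,"wy":0,"wz":0,"dx":0,"dy":-1,"dz":1,"fingers":-1},{"wx":-0.36,"wy":0,"wz":0,"dx":0,"dy":-1.5,"dz":2,"fingers":-1},{"wx":-0.48,"wy":0,"wz":0,"dx":0,"dy":-2,"dz":3,"fingers":-1},{"wx":-0.6,"wy":0,"wz":0,"dx":0,"dy":-2,"dz":4,"fingers":-1},{"wx":-0.72,"wy":0,"wz":0,"dx":0,"dy":-2,"dz":6,"fingers":-1},{"wx":-0.79,"wy":0,"wz":0,"dx":0,"dy":-2,"dz":7,"fingers":-1},{"wx":-0.79,"wy":0,"wz":0,"dx":0,"dy":-2,"dz":7,"fingers":-1}]'; python3 - <<'E'
from h import *
ci={'x':1}
go([.515,-.012,.15],[.707,0,-.707],[0,1,0])
E
```

```text
t: 37.05
ee_pos: [0.5302, 0.0034, 0.2068]
ee_rot: [0.678, 0.663, 0.219, 0.231]
wrist_force: [0.1, -1.5, 0.9]
opening: 0.0951
t 37.05 p [0.5302 0.0034 0.2068] x [ 0.025  1.    -0.01 ] z [ 0.603 -0.023 -0.797] F [ 0.1 -1.5  0.9] open 0.0951 q [-0.15  0.23  2.23  1.01  0.08 -2.69]
d [-1.52 -4.62  3.65] w [-0.138  0.024 -0.012]
```

```bash
python3 -m creep '[{"wx":0,"wy":0,"wz":0.96,"dx":0,"dy":0,"dz":0,"fingers":-1},{"wx":0,"wy":0,"wz":0.96,"dx":0,"dy":0,"dz":0,"fingers":-1},{"wx":0,"wy":0,"wz":0.96,"dx":0,"dy":0,"dz":0,"fingers":-1},{"wx":0,"wy":0,"wz":0.96,"dx":0,"dy":0,"dz":0,"fingers":-1},{"wx":0,"wy":0,"wz":0.96,"dx":0,"dy":0,"dz":0,"fingers":-1},{"wx":0,"wy":0,"wz":0.96,"dx":0,"dy":0,"dz":0,"fingers":-1},{"wx":0,"wy":0,"wz":0.96,"dx":0,"dy":0,"dz":0,"fingers":-1},{"wx":0,"wy":0,"wz":0.96,"dx":0,"dy":0,"dz":0,"fingers":-1}]';python3 -m creep '[{"wx":0,"wy":0,"wz":0.96,"dx":0,"dy":0,"dz":0,"fingers":-1},{"wx":0,"wy":0,"wz":0.96,"dx":0,"dy":0,"dz":0,"fingers":-1},{"wx":0,"wy":0,"wz":0.96,"dx":0,"dy":0,"dz":0,"fingers":-1},{"wx":0,"wy":0,"wz":0.96,"dx":0,"dy":0,"dz":0,"fingers":-1},{"wx":0,"wy":0,"wz":0.96,"dx":0,"dy":0,"dz":0,"fingers":-1},{"wx":0,"wy":0,"wz":0.96,"dx":0,"dy":0,"dz":0,"fingers":-1},{"wx":0,"wy":0,"wz":0.96,"dx":0,"dy":0,"dz":0,"fingers":-1},{"wx":0,"wy":0,"wz":0.96,"dx":0,"dy":0,"dz":0,"fingers":-1}]';python3 - <<'E'
from h import *
go([.515,-.012,.15],[.707,0,-.707],[0,-1,0])
E
```

```text
t: 37.72
ee_pos: [0.5305, 0.0044, 0.2079]
ee_rot: [0.907, 0.276, 0.302, 0.103]
wrist_force: [-0.5, 0.3, 0.1]
opening: 0.0953
t: 38.38
ee_pos: [0.5305, 0.0044, 0.2079]
ee_rot: [0.932, -0.174, 0.315, -0.048]
wrist_force: [0.1, -0.3, -0.1]
opening: 0.0951
t 38.38 p [0.5305 0.0044 0.2079] x [ 0.741 -0.354  0.571] z [ 0.604 -0.021 -0.797] F [ 0.1 -0.3 -0.1] open 0.0951 q [-0.15  0.23  2.22  1.    0.09 -0.76]
d [-3.88  3.14  3.71] w [0.132 0.065 1.209]
```

```bash
python3 -m creep '[{"wx":0,"wy":0,"wz":0.96,"dx":0,"dy":0,"dz":0,"fingers":-1},{"wx":0,"wy":0,"wz":0.96,"dx":0,"dy":0,"dz":0,"fingers":-1},{"wx":0,"wy":0,"wz":0.96,"dx":0,"dy":0,"dz":0,"fingers":-1},{"wx":0,"wy":0,"wz":0.96,"dx":0,"dy":0,"dz":0,"fingers":-1},{"wx":0,"wy":0,"wz":0.96,"dx":0,"dy":0,"dz":0,"fingers":-1},{"wx":0,"wy":0,"wz":0.96,"dx":0,"dy":0,"dz":0,"fingers":-1},{"wx":0,"wy":0,"wz":0.96,"dx":0,"dy":0,"dz":0,"fingers":-1},{"wx":0,"wy":0,"wz":0.96,"dx":0,"dy":0,"dz":0,"fingers":-1}]';python3 -m creep '[{"wx":0.13,"wy":0,"wz":0.26,"dx":-1.5,"dy":1,"dz":1,"fingers":-1},{"wx":0.13,"wy":0,"wz":0.26,"dx":-1.5,"dy":1,"dz":1,"fingers":-1},{"wx":0.13,"wy":0,"wz":0.26,"dx":-1.5,"dy":1,"dz":1,"fingers":-1},{"wx":0.13,"wy":0,"wz":0.26,"dx":-1.5,"dy":1,"dz":1,"fingers":-1}]';python3 - <<'E'
from h import *
go([.515,-.012,.13],[.707,0,-.707],[0,-1,0])
E
```

```text
t: 39.05
ee_pos: [0.5305, 0.0044, 0.2079]
ee_rot: [0.746, -0.584, 0.258, -0.188]
wrist_force: [-0.2, -0.1, -0.3]
opening: 0.0952
t: 39.38
ee_pos: [0.526, 0.0204, 0.1972]
ee_rot: [0.73, -0.6, 0.244, -0.22]
wrist_force: [0.2, 1.1, 0.7]
opening: 0.0952
t 39.38 p [0.526  0.0204 0.1972] x [ 0.162 -0.982  0.092] z [ 0.619  0.029 -0.785] F [0.2 1.1 0.7] open 0.0952 q [-0.15  0.24  2.26  1.74  0.12 -0.47]
d [2.39 5.56 4.5 ] w [0.114 0.039 0.184]
```

```bash
python3 -m creep '[{"wx":0.114,"wy":0.039,"wz":0.184,"dx":2.4,"dy":2,"dz":1.5,"fingers":-1},{"wx":0.114,"wy":0.039,"wz":0.184,"dx":2.4,"dy":4,"dz":3,"fingers":-1},{"wx":0.114,"wy":0.039,"wz":0.184,"dx":2.4,"dy":5.6,"dz":4.5,"fingers":-1},{"wx":0.114,"wy":0.039,"wz":0.184,"dx":2.4,"dy":5.6,"dz":4.5,"fingers":-1},{"wx":0.114,"wy":0.039,"wz":0.184,"dx":2.4,"dy":5.6,"dz":4.5,"fingers":-1},{"wx":0.114,"wy":0.039,"wz":0.184,"dx":2.4,"dy":5.6,"dz":4.5,"fingers":-1},{"wx":0.114,"wy":0.039,"wz":0.184,"dx":2.4,"dy":5.6,"dz":4.5,"fingers":-1},{"wx":0.114,"wy":0.039,"wz":0.184,"dx":2.4,"dy":5.6,"dz":4.5,"fingers":-1}]';python3 - <<'E'
from h import *
st()
im=manip.camera("wrist");cv2.imwrite("pics/w9.png",im[:,:,::-1]);print(manip.recognise("wrist","mould")[:1]); print(pix("wrist",[[.467,-.042,.07],[.467,.018,.07],[.537,-.042,.07],[.537,.018,.07],[.502,-.012,.04]]).round(0).tolist())
mould("wrist","pics/w9.png",.07)
go([.515,-.012,.0286],[.707,0,-.707],[0,-1,0])
E
```

```text
t: 40.05
ee_pos: [0.514, -0.0129, 0.1292]
ee_rot: [0.654, -0.654, 0.27, -0.269]
wrist_force: [-0.2, 0.9, 0.6]
opening: 0.0948
t 40.05 p [ 0.514  -0.0129  0.1292] x [-0.    -1.     0.001] z [ 0.705 -0.001 -0.709] F [-0.2  0.9  0.6] open 0.0948 q [-0.25  0.43  2.44  2.79  0.52 -1.44]
[{'extent': [315.4, 295.4, 96.4, 85.4], 'score': 0.58}]
[[364.0, 359.0], [266.0, 359.0], [357.0, 251.0], [273.0, 251.0], [315.0, 311.0]]
px [[271.0, 305.0], [360.0, 305.0], [360.0, 330.0], [271.0, 330.0]] centre [ 0.4914 -0.0122] sides [0.0585, 0.0157, 0.0564, 0.0157] yaw%90 [0.1, 86.4, 0.1, 4.0]
t 40.15 p [ 0.5142 -0.0127  0.1306] x [ 0.001 -1.     0.002] z [ 0.707 -0.001 -0.707] F [ 0.6 -0.   0.3] open 0.0955 q [-0.24  0.43  2.43  2.79  0.52 -1.44]
d [-0.09  7.15  7.27] w [ 0.001 -0.001  0.002]
```

```bash
python3 -m creep '[{"wx":0,"wy":0,"wz":0,"dx":0,"dy":1.5,"dz":1.5,"fingers":-1},{"wx":0,"wy":0,"wz":0,"dx":0,"dy":3,"dz":3,"fingers":-1},{"wx":0,"wy":0,"wz":0,"dx":0,"dy":4.5,"dz":4.5,"fingers":-1},{"wx":0,"wy":0,"wz":0,"dx":0,"dy":6,"dz":6,"fingers":-1},{"wx":0,"wy":0,"wz":0,"dx":0,"dy":7,"dz":7.1,"fingers":-1},{"wx":0,"wy":0,"wz":0,"dx":0,"dy":7.1,"dz":7.2,"fingers":-1},{"wx":0,"wy":0,"wz":0,"dx":0,"dy":7.1,"dz":7.2,"fingers":0.2},{"wx":0,"wy":0,"wz":0,"dx":0,"dy":7.1,"dz":7.2,"fingers":1}]' 40;python3 -m creep '[{"wx":0,"wy":0,"wz":0,"dx":0,"dy":0,"dz":0,"fingers":1},{"wx":0,"wy":0,"wz":0,"dx":0,"dy":0,"dz":0,"fingers":1},{"wx":0,"wy":0,"wz":0,"dx":0,"dy":0,"dz":0,"fingers":1},{"wx":0,"wy":0,"wz":0,"dx":0,"dy":0,"dz":0,"fingers":1},{"wx":0,"wy":0,"wz":0,"dx":0,"dy":0,"dz":0,"fingers":1}]';python3 - <<'E'
from h import *
go([.515,-.012,.13],[.707,0,-.707],[0,-1,0])
E
```

```text
t: 40.82
ee_pos: [0.514, -0.0131, 0.0299]
ee_rot: [0.653, -0.653, 0.271, -0.27]
wrist_force: [0.2, 0.3, 0.8]
opening: 0.0864
t: 41.23
ee_pos: [0.5136, -0.0134, 0.0296]
ee_rot: [-0.653, 0.653, -0.272, 0.269]
wrist_force: [-1.3, 0.9, 7.9]
opening: 0.0601
t 41.23 p [ 0.5136 -0.0134  0.0296] x [-0.001 -1.     0.003] z [ 0.707 -0.003 -0.707] F [-1.3  0.9  7.9] open 0.0601 q [-0.25  0.75  2.49  2.92  0.88 -1.61]
d [-0.11 -7.19 -7.  ] w [ 0.    -0.003  0.001]
```

```bash
python3 -m creep '[{"wx":0,"wy":0,"wz":0,"dx":0,"dy":-1.5,"dz":-1.5,"fingers":1},{"wx":0,"wy":0,"wz":0,"dx":0,"dy":-3.5,"dz":-3.5,"fingers":1},{"wx":0,"wy":0,"wz":0,"dx":0,"dy":-5.5,"dz":-5.5,"fingers":1},{"wx":0,"wy":0,"wz":0,"dx":0,"dy":-7.5,"dz":-7.5,"fingers":1},{"wx":0,"wy":0,"wz":0,"dx":3,"dy":-8,"dz":-8,"fingers":1},{"wx":0,"wy":0,"wz":0,"dx":6,"dy":-8,"dz":-8,"fingers":1},{"wx":0,"wy":0,"wz":0,"dx":9,"dy":-8,"dz":-8,"fingers":1},{"wx":0,"wy":0,"wz":0,"dx":12,"dy":-8,"dz":-8,"fingers":1}]';python3 -m creep '[{"wx":0,"wy":0,"wz":0,"dx":3,"dy":0,"dz":0,"fingers":1},{"wx":0,"wy":0,"wz":0,"dx":6,"dy":0,"dz":0,"fingers":1},{"wx":0,"wy":0,"wz":0,"dx":9,"dy":0,"dz":0,"fingers":1},{"wx":0,"wy":0,"wz":0,"dx":12,"dy":0,"dz":0,"fingers":1},{"wx":0,"wy":0,"wz":0,"dx":15,"dy":0,"dz":0,"fingers":1},{"wx":0,"wy":0,"wz":0,"dx":16.4,"dy":0,"dz":0,"fingers":1},{"wx":0,"wy":0,"wz":0,"dx":16.4,"dy":0,"dz":0,"fingers":1}]';python3 - <<'E'
from h import *
d=[.999,-.052,-1];x=[-.052,-.999,0]
go([.49,-.297,.145],d,x)
im=manip.camera("wrist");cv2.imwrite("pics/w10.png",im[:,:,::-1])
for l in ("press_seat","press_front","press","knob_grip"): print(l,[(np.round(d["uv"],1),round(d["score"],2)) for d in manip.tip_of("wrist",l)[:2]])
print(pix("wrist",[[.618,-.303,.016],[.503,-.297,.016]]))
E
```

```text
t: 41.9
ee_pos: [0.5125, -0.1343, 0.1422]
ee_rot: [0.654, -0.654, 0.271, -0.268]
wrist_force: [1.5, 0.6, -5.4]
opening: 0.0598
t: 42.48
ee_pos: [0.5125, -0.3006, 0.1423]
ee_rot: [-0.652, 0.655, -0.272, 0.268]
wrist_force: [-0.0, 0.5, -4.8]
opening: 0.0599
t 42.48 p [ 0.5125 -0.3006  0.1423] x [-0.005 -1.     0.004] z [ 0.705 -0.006 -0.709] F [-0.   0.5 -4.8] open 0.0599 q [-0.9   0.48  2.15  1.66  0.58 -0.83]
d [-0.34  1.41 -1.78] w [0.003 0.03  0.036]
press_seat []
press_front []
press []
knob_grip []
[[323.27564599 199.31311909]
 [317.42895693 318.24626824]]
```

View pics/w10.png

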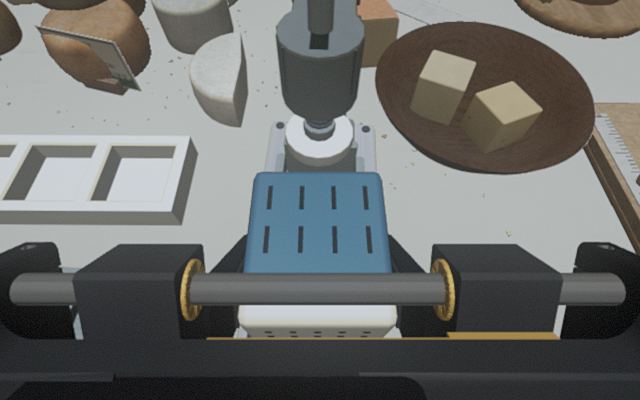

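```bash
python3 - <<'E'
from h import *
print("pad",ray("wrist",(320.5,157),.104),"rear screws",ray("wrist",(281,127),.016),ray("wrist",(365,128),.016))
print("top cam knob",[ray("top",u,.25) for u in [(405.8,180.8)]], "screws front top", [ray("top",(180+u/2.85,120+v/2.85),.016) for u,v in [(561,361),(648,361),(562,150)]])
E
```

```text
pad [ 0.60275352 -0.29919903  0.104     ] rear screws [ 0.71421001 -0.25565847  0.016     ] [ 0.71280274 -0.35155673  0.016     ]
top cam knob [array([ 0.62514649, -0.3053539 ,  0.25      ])] screws front top [array([ 0.4652757 , -0.24552398,  0.016     ]), array([ 0.46244456, -0.34431803,  0.016     ]), array([ 0.71460598, -0.26045161,  0.016     ])]
```

```bash
python3 -m creep '[{"wx":0,"wy":0,"wz":0.12,"dx":0,"dy":0,"dz":-0.5,"fingers":1},{"wx":0,"wy":0,"wz":0.24,"dx":0,"dy":0,"dz":-1,"fingers":1},{"wx":0,"wy":0,"wz":0.36,"dx":0,"dy":0,"dz":-1.5,"fingers":1},{"wx":0,"wy":0,"wz":0.48,"dx":0,"dy":0,"dz":-2,"fingers":1},{"wx":0,"wy":0,"wz":0.6,"dx":0,"dy":0,"dz":-2,"fingers":1},{"wx":0,"wy":0,"wz":0.72,"dx":0,"dy":0,"dz":-2,"fingers":1},{"wx":0,"wy":0,"wz":0.84,"dx":0,"dy":0,"dz":-2,"fingers":1},{"wx":0,"wy":0,"wz":0.96,"dx":0,"dy":0,"dz":-2,"fingers":1}]';python3 -m creep '[{"wx":0,"wy":0,"wz":0.12,"dx":0,"dy":0,"dz":0,"fingers":1},{"wx":0,"wy":0,"wz":0.24,"dx":0,"dy":0,"dz":0,"fingers":1},{"wx":0,"wy":0,"wz":0.36,"dx":0,"dy":0,"dz":0,"fingers":1},{"wx":0,"wy":0,"wz":0.48,"dx":0,"dy":0,"dz":0,"fingers":1},{"wx":0,"wy":0,"wz":0.6,"dx":0,"dy":0,"dz":0,"fingers":1},{"wx":0,"wy":0,"wz":0.72,"dx":0,"dy":0,"dz":0,"fingers":1},{"wx":0,"wy":0,"wz":0.84,"dx":0,"dy":0,"dz":0,"fingers":1},{"wx":0,"wy":0,"wz":0.96,"dx":0,"dy":0,"dz":0,"fingers":1}]';python3 -m creep '[{"wx":0,"wy":0,"wz":0.12,"dx":0,"dy":0,"dz":0,"fingers":1},{"wx":0,"wy":0,"wz":0.24,"dx":0,"dy":0,"dz":0,"fingers":1},{"wx":0,"wy":0,"wz":0.36,"dx":0,"dy":0,"dz":0,"fingers":1},{"wx":0,"wy":0,"wz":0.48,"dx":0,"dy":0,"dz":0,"fingers":1},{"wx":0,"wy":0,"wz":0.6,"dx":0,"dy":0,"dz":0,"fingers":1},{"wx":0,"wy":0,"wz":0.72,"dx":0,"dy":0,"dz":0,"fingers":1},{"wx":0,"wy":0,"wz":0.84,"dx":0,"dy":0,"dz":0,"fingers":1},{"wx":0,"wy":0,"wz":0.96,"dx":0,"dy":0,"dz":0,"fingers":1}]';python3 - <<'E'
from h import *
d=[.999,-.052,-1];x=[.052,.999,0]
go([.50,-.297,.12],d,x)
E
```

```text
t: 43.4
ee_pos: [0.499, -0.296, 0.157]
ee_rot: [-0.276, 0.882, -0.115, 0.364]
wrist_force: [-0.0, -0.6, -5.3]
opening: 0.0597
t: 44.07
ee_pos: [0.499, -0.296, 0.1569]
ee_rot: [0.163, 0.91, 0.066, 0.376]
wrist_force: [-0.4, 0.3, -5.7]
opening: 0.0599
t: 44.73
ee_pos: [0.499, -0.296, 0.1569]
ee_rot: [0.565, 0.732, 0.232, 0.303]
wrist_force: [-0.4, 0.1, -5.2]
opening: 0.0598
t 44.73 p [ 0.499  -0.296   0.1569] x [-0.179  0.967 -0.181] z [ 0.705 -0.002 -0.709] F [-0.4  0.1 -5.2] open 0.0598 q [-0.92  0.44  2.17  1.6   0.59  2.1 ]
d [ 0.55 -2.48  2.69] w [ 0.002 -0.035  0.294]
```

```bash
python3 -m creep '[{"wx":0,"wy":-0.015,"wz":0.12,"dx":0.1,"dy":0,"dz":0,"fingers":1},{"wx":0,"wy":-0.035,"wz":0.24,"dx":0.2,"dy":0,"dz":0.5,"fingers":1},{"wx":0,"wy":-0.035,"wz":0.294,"dx":0.3,"dy":-1,"dz":1.5,"fingers":1},{"wx":0,"wy":-0.035,"wz":0.294,"dx":0.5,"dy":-2,"dz":2.5,"fingers":1},{"wx":0,"wy":-0.035,"wz":0.294,"dx":0.5,"dy":-2,"dz":2.5,"fingers":1},{"wx":0,"wy":-0.035,"wz":0.294,"dx":0.5,"dy":-2,"dz":2.5,"fingers":1}]';python3 - <<'E'
from h import *
d=[.999,-.044,-1];x=[.044,.999,0]
go([.510,-.297,.045],d,x)
im=manip.camera("scene");cv2.imwrite("pics/s11.png",cv2.resize(im[150:330,260:480,::-1],None,fx=3,fy=3,interpolation=2))
E
```

```text
t: 45.23
ee_pos: [0.502, -0.2967, 0.1243]
ee_rot: [0.668, 0.638, 0.263, 0.279]
wrist_force: [-0.3, 0.0, -4.0]
opening: 0.06
t 45.23 p [ 0.502  -0.2967  0.1243] x [ 0.048  0.999 -0.003] z [ 0.707 -0.036 -0.706] F [-0.3  0.  -4. ] open 0.06 q [-0.9   0.51  2.21  1.82  0.58  2.17]
d [ 0.04 -5.05  6.17] w [ 0.001  0.005 -0.001]
```

View pics/s11.png

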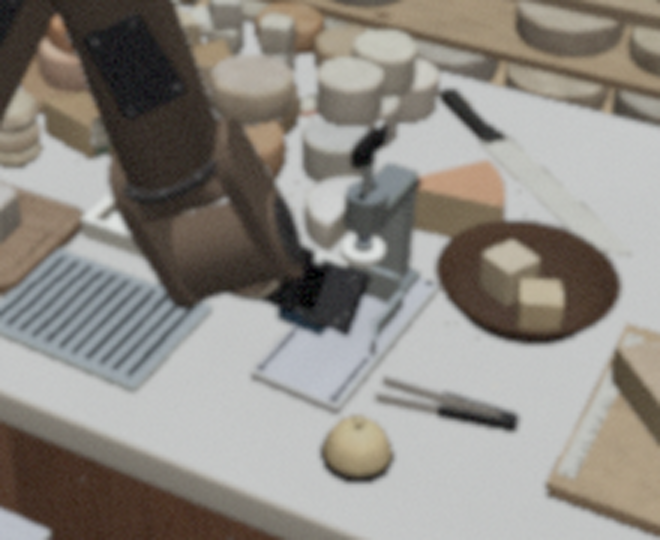

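```bash
python3 -m creep '[{"wx":0,"wy":0,"wz":0,"dx":0,"dy":-1.2,"dz":1.5,"fingers":1},{"wx":0,"wy":0,"wz":0,"dx":0,"dy":-2.4,"dz":3,"fingers":1},{"wx":0,"wy":0,"wz":0,"dx":0,"dy":-3.6,"dz":4.5,"fingers":1},{"wx":0,"wy":0,"wz":0,"dx":0,"dy":-4.6,"dz":5.6,"fingers":1},{"wx":0,"wy":0,"wz":0,"dx":0,"dy":-5,"dz":6.1,"fingers":1},{"wx":0,"wy":0,"wz":0,"dx":0,"dy":-5.1,"dz":6.2,"fingers":1},{"wx":0,"wy":0,"wz":0,"dx":0,"dy":-5.1,"dz":6.2,"fingers":1}]';python3 -m creep '[{"wx":0,"wy":0,"wz":0,"dx":0,"dy":-0.1,"dz":0.1,"fingers":1},{"wx":0,"wy":0,"wz":0,"dx":0,"dy":-0.2,"dz":0.2,"fingers":1},{"wx":0,"wy":0,"wz":0,"dx":0,"dy":-0.25,"dz":0.25,"fingers":1},{"wx":0,"wy":0,"wz":0,"dx":0,"dy":-0.25,"dz":0.25,"fingers":1}]'
```

```text
t: 45.87
ee_pos: [0.5102, -0.2984, 0.0453]
ee_rot: [0.668, 0.637, 0.263, 0.28]
wrist_force: [0.3, -0.9, -4.5]
opening: 0.0597
t: 46.2
ee_pos: [0.51, -0.2985, 0.0417]
ee_rot: [0.668, 0.637, 0.263, 0.28]
wrist_force: [0.0, 0.4, -5.1]
opening: 0.0598
```

```bash
python3 -m creep '[{"wx":0,"wy":0,"wz":0,"dx":0,"dy":-0.07,"dz":0.07,"fingers":1},{"wx":0,"wy":0,"wz":0,"dx":0,"dy":-0.14,"dz":0.14,"fingers":1},{"wx":0,"wy":0,"wz":0,"dx":0,"dy":-0.14,"dz":0.14,"fingers":1},{"wx":0,"wy":0,"wz":0,"dx":0,"dy":-0.14,"dz":0.14,"fingers":1}]'; python3 - <<'E'
from h import *
d=[.999,-.044,-1];x=[.044,.999,0]
go([.510,-.297,.039],d,x)
E
```

```text
t: 46.53
ee_pos: [0.51, -0.2985, 0.0393]
ee_rot: [0.668, 0.637, 0.263, 0.279]
wrist_force: [-0.2, 0.1, -4.7]
opening: 0.0598
t 46.53 p [ 0.51   -0.2985  0.0393] x [ 0.049  0.999 -0.004] z [ 0.708 -0.038 -0.705] F [-0.2  0.1 -4.7] open 0.0598 q [-0.89  0.71  2.23  2.12  0.66  1.81]
d [ 0.15 -0.03  0.02] w [ 0.003  0.007 -0.001]
```

```bash
python3 -m creep '[{"wx":0,"wy":0,"wz":0,"dx":0.1,"dy":-0.07,"dz":0.07,"fingers":1},{"wx":0,"wy":0,"wz":0,"dx":0.1,"dy":-0.1,"dz":0.1,"fingers":1},{"wx":0,"wy":0,"wz":0,"dx":0.1,"dy":-0.1,"dz":0.1,"fingers":1}]';  python3 -m creep '[{"wx":0,"wy":0,"wz":0,"dx":0,"dy":-0.07,"dz":0.07,"fingers":1},{"wx":0,"wy":0,"wz":0,"dx":0,"dy":-0.1,"dz":0.1,"fingers":1},{"wx":0,"wy":0,"wz":0,"dx":0,"dy":-0.1,"dz":0.1,"fingers":1}]'
```

```text
t: 46.78
ee_pos: [0.5103, -0.2983, 0.0393]
ee_rot: [0.668, 0.637, 0.264, 0.281]
wrist_force: [-7.8, -3.1, 12.7]
opening: 0.0598
t: 47.03
ee_pos: [0.5106, -0.2983, 0.0391]
ee_rot: [0.668, 0.636, 0.264, 0.282]
wrist_force: [-13.2, -1.6, 26.7]
opening: 0.0594
```

```bash
python3 -m creep '[{"wx":0,"wy":0,"wz":0,"dx":0,"dy":0.1,"dz":-0.1,"fingers":1},{"wx":0,"wy":0,"wz":0,"dx":0,"dy":0.15,"dz":-0.15,"fingers":0.2},{"wx":0,"wy":0,"wz":0,"dx":0,"dy":0.15,"dz":-0.15,"fingers":-1},{"wx":0,"wy":0,"wz":0,"dx":0,"dy":0.15,"dz":-0.15,"fingers":-1},{"wx":0,"wy":0,"wz":0,"dx":0,"dy":0.15,"dz":-0.15,"fingers":-1},{"wx":0,"wy":0,"wz":0,"dx":0,"dy":0.15,"dz":-0.15,"fingers":-1}]';  python3 -m creep '[{"wx":0,"wy":0,"wz":0,"dx":0,"dy":0,"dz":-2,"fingers":-1},{"wx":0,"wy":0,"wz":0,"dx":0,"dy":0,"dz":-4.5,"fingers":-1},{"wx":0,"wy":0,"wz":0,"dx":0,"dy":0,"dz":-7.5,"fingers":-1},{"wx":0,"wy":0,"wz":0,"dx":0,"dy":0,"dz":-9,"fingers":-1},{"wx":0,"wy":0,"wz":0,"dx":0,"dy":0,"dz":-9,"fingers":-1}]'; python3 - <<'E'
from h import *
d=[.999,-.044,-1];x=[.044,.999,0]
im=manip.camera("wrist");cv2.imwrite("pics/w12.png",im[:,:,::-1])
go([.43,-.295,.028],d,x)
im=manip.camera("top");cv2.imwrite("pics/t12.png",im[:,:,::-1])
for l in ("mould",): print(l,manip.recognise("top",l)[:1],[(d["uv"],ray("top",d["uv"],.051)) for d in manip.tip_of("top","mould_mid")[:1]])
a=cv2.resize(cv2.imread("pics/t12.png")[140:280,340:460],None,fx=3,fy=3)
b=cv2.resize(cv2.imread("pics/w12.png"),(420,262))
cv2.imwrite("pics/both12.png",np.hstack([a,np.vstack([b,np.zeros((158,420,3),np.uint8)])]))
E
```

```text
t: 47.53
ee_pos: [0.5101, -0.2973, 0.0385]
ee_rot: [0.668, 0.637, 0.263, 0.279]
wrist_force: [-0.1, 0.4, 0.2]
opening: 0.0814
t: 47.95
ee_pos: [0.4452, -0.2942, 0.1037]
ee_rot: [0.668, 0.637, 0.263, 0.28]
wrist_force: [-0.5, -0.2, 1.2]
opening: 0.0951
t 48.0 p [ 0.4461 -0.2946  0.1029] x [ 0.051  0.999 -0.006] z [ 0.709 -0.04  -0.704] F [ 0.1 -0.4 -0.1] open 0.0951 q [-1.02  0.54  2.32  1.89  0.66  1.95]
d [-0.08 -6.45  4.14] w [ 0.004  0.009 -0.   ]
mould [{'extent': [394.1, 236.8, 22.1, 22.8], 'score': 0.69}] [([389.6, 235.1], array([ 0.49830965, -0.28369584,  0.051     ]))]
```

View pics/both12.png

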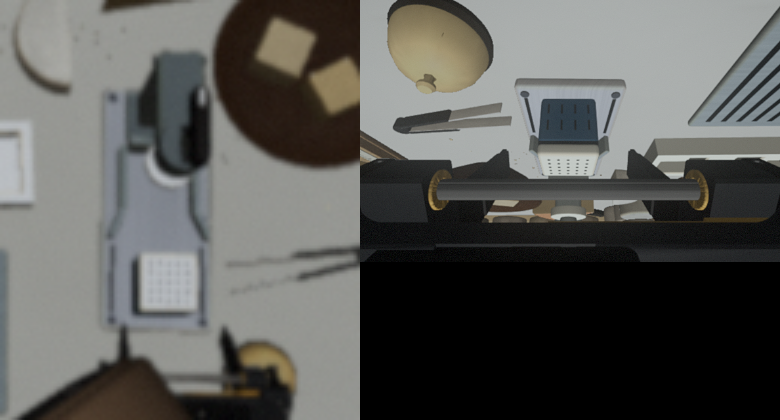

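```bash
python3 - <<'E'
from h import *
f=lambda u,v,z:ray("top",(340+u/3,140+v/3),z).round(4)
print("lid",f(139,252,.086),f(197,252,.086),f(199,310,.086),f(139,312,.086))
print("rails in",f(124,160,.042),f(190,160,.042),"flare",f(113,240,.042),f(206,240,.042))
print("base L",f(103,90,.016),f(105,325,.016),"R",f(211,325,.016),f(213,215,.016))
print("yellow",ray("top",(180+703/2.85,120+416/2.85),.03),ray("top",(180+735/2.85,120+416/2.85),.03),ray("top",(180+668/2.85,120+416/2.85),.03))
E
```

```text
lid [ 0.5296 -0.2702  0.086 ] [ 0.5278 -0.3299  0.086 ] [ 0.468  -0.3277  0.086 ] [ 0.4677 -0.2665  0.086 ]
rails in [ 0.637  -0.2666  0.042 ] [ 0.6346 -0.3382  0.042 ] flare [ 0.5492 -0.2497  0.042 ] [ 0.5461 -0.3492  0.042 ]
base L [ 0.7242 -0.2513  0.016 ] [ 0.46   -0.2393  0.016 ] R [ 0.4568 -0.3535  0.016 ] [ 0.5773 -0.3643  0.016 ]
yellow [ 0.39875249 -0.39808971  0.03      ] [ 0.39779944 -0.43342734  0.03      ] [ 0.39979703 -0.3593601   0.03      ]
```

```bash
python3 - <<'E'
from h import *
d=[.5,-.022,-.866];x=[.044,.999,0]
go([.440,-.295,.09],d,x)
E
```

```text
t 48.15 p [ 0.4469 -0.2941  0.1014] x [ 0.049  0.999 -0.004] z [ 0.708 -0.038 -0.705] F [ 0.7 -1.1 -0.3] open 0.0949 q [-1.01  0.54  2.32  1.89  0.66  1.95]
d [-0.12 -1.29  0.32] w [ 0.264  0.006 -0.001]
```

```bash
python3 -m creep '[{"wx":0.1,"wy":0,"wz":0,"dx":-0.1,"dy":-0.6,"dz":0,"fingers":0},{"wx":0.2,"wy":0.006,"wz":0,"dx":-0.1,"dy":-1.3,"dz":0.3,"fingers":1},{"wx":0.264,"wy":0.006,"wz":0,"dx":-0.1,"dy":-1.3,"dz":0.3,"fingers":1},{"wx":0.264,"wy":0.006,"wz":0,"dx":-0.1,"dy":-1.3,"dz":0.3,"fingers":1},{"wx":0.264,"wy":0.006,"wz":0,"dx":-0.1,"dy":-1.3,"dz":0.3,"fingers":1},{"wx":0.264,"wy":0.006,"wz":0,"dx":-0.1,"dy":-1.3,"dz":0.3,"fingers":1},{"wx":0.264,"wy":0.006,"wz":0,"dx":-0.1,"dy":-1.3,"dz":0.3,"fingers":1}]';python3 - <<'E'
from h import *
d=[.5,-.022,-.866];x=[.044,.999,0]
go([.446,-.295,.029],d,x)
E
```

```text
t: 48.73
ee_pos: [0.4393, -0.2941, 0.09]
ee_rot: [0.698, 0.667, 0.18, 0.187]
wrist_force: [0.6, -1.0, -0.3]
opening: 0.0537
t 48.73 p [ 0.4393 -0.2941  0.09  ] x [0.045 0.999 0.002] z [ 0.5   -0.021 -0.866] F [ 0.6 -1.  -0.3] open 0.0537 q [-0.92  0.49  2.21  1.36  0.4   2.57]
d [-0.07 -2.47  5.62] w [ 0.    -0.001 -0.002]
```

```bash
python3 -m creep '[{"wx":0,"wy":0,"wz":0,"dx":0,"dy":-0.8,"dz":1.4,"fingers":1},{"wx":0,"wy":0,"wz":0,"dx":0,"dy":-1.5,"dz":2.8,"fingers":1},{"wx":0,"wy":0,"wz":0,"dx":0,"dy":-2,"dz":4.2,"fingers":1},{"wx":0,"wy":0,"wz":0,"dx":0,"dy":-2.4,"dz":5.2,"fingers":1},{"wx":0,"wy":0,"wz":0,"dx":0,"dy":-2.5,"dz":5.6,"fingers":1},{"wx":0,"wy":0,"wz":0,"dx":0,"dy":-2.5,"dz":5.6,"fingers":1}]';python3 - <<'E'
from h import *
d=[.5,-.022,-.866];x=[.044,.999,0]
go([.52,-.2985,.029],d,x)
go([.579,-.301,.029],d,x)
E
```

```text
t: 49.23
ee_pos: [0.4453, -0.2947, 0.0285]
ee_rot: [0.699, 0.667, 0.179, 0.186]
wrist_force: [-0.1, 0.3, 0.1]
opening: 0.0136
t 49.23 p [ 0.4453 -0.2947  0.0285] x [0.046 0.999 0.002] z [ 0.499 -0.021 -0.866] F [-0.1  0.3  0.1] open 0.0136 q [-0.91  0.63  2.23  1.75  0.4   2.15]
d [-0.04  6.51  3.7 ] w [-0.001 -0.001 -0.003]
t 49.23 p [ 0.4453 -0.2947  0.0285] x [0.046 0.999 0.002] z [ 0.499 -0.021 -0.866] F [-0.1  0.3  0.1] open 0.0136 q [-0.91  0.63  2.23  1.75  0.4   2.15]
d [-0.02 11.62  6.65] w [-0.001 -0.001 -0.003]
```

```bash
python3 -m creep '[{"wx":0,"wy":0,"wz":0,"dx":0,"dy":0.8,"dz":0.46,"fingers":1},{"wx":0,"wy":0,"wz":0,"dx":0,"dy":1.6,"dz":0.92,"fingers":1},{"wx":0,"wy":0,"wz":0,"dx":0,"dy":2.4,"dz":1.37,"fingers":1},{"wx":0,"wy":0,"wz":0,"dx":0,"dy":3.2,"dz":1.83,"fingers":1},{"wx":0,"wy":0,"wz":0,"dx":0,"dy":4,"dz":2.28,"fingers":1},{"wx":0,"wy":0,"wz":0,"dx":0,"dy":4.8,"dz":2.74,"fingers":1},{"wx":0,"wy":0,"wz":0,"dx":0,"dy":5.6,"dz":3.2,"fingers":1},{"wx":0,"wy":0,"wz":0,"dx":0,"dy":6.5,"dz":3.7,"fingers":1}]';python3 - <<'E'
from h import *
d=[.5,-.022,-.866];x=[.044,.999,0]
im=manip.camera("top");cv2.imwrite("pics/t13.png",im[:,:,::-1])
print(manip.recognise("top","mould")[:1],[ray("top",d["uv"],.051) for d in manip.tip_of("top","mould_mid")[:1]])
go([.575,-.301,.029],d,x)
E
```

```text
t: 49.9
ee_pos: [0.5201, -0.2983, 0.0305]
ee_rot: [0.699, 0.667, 0.179, 0.187]
wrist_force: [-2.0, -0.4, -1.2]
opening: 0.0008
[{'extent': [393.8, 218.4, 22.8, 21.2], 'score': 0.6}] [array([ 0.56727826, -0.295304  ,  0.051     ])]
t 50.05 p [ 0.5205 -0.2983  0.0308] x [ 0.045  0.999 -0.   ] z [ 0.501 -0.023 -0.865] F [-1.2  0.3  1. ] open 0.0004 q [-0.79  0.66  2.09  1.58  0.35  2.46]
d [-0.02  4.63  2.89] w [ 0.001  0.001 -0.001]
```

```bash
python3 -m creep '[{"wx":-0.03,"wy":0,"wz":0,"dx":0,"dy":0.6,"dz":0.38,"fingers":1},{"wx":-0.06,"wy":0,"wz":0,"dx":0,"dy":1.2,"dz":0.75,"fingers":1},{"wx":-0.09,"wy":0,"wz":0,"dx":0,"dy":1.8,"dz":1.13,"fingers":1},{"wx":-0.12,"wy":0,"wz":0,"dx":0,"dy":2.4,"dz":1.5,"fingers":1},{"wx":-0.15,"wy":0,"wz":0,"dx":0,"dy":2.9,"dz":1.8,"fingers":1},{"wx":-0.17,"wy":0,"wz":0,"dx":0,"dy":3.4,"dz":2.1,"fingers":1},{"wx":-0.17,"wy":0,"wz":0,"dx":0,"dy":3.4,"dz":2.1,"fingers":1}]';python3 - <<'E'
from h import *
d=[.643,-.028,-.766];x=[.044,.999,0]
go([.575,-.301,.029],d,x)
E
```

```text
t: 50.63
ee_pos: [0.5596, -0.3003, 0.0289]
ee_rot: [0.68, 0.649, 0.235, 0.246]
wrist_force: [-0.2, 0.4, -0.0]
opening: 0.0006
t 50.63 p [ 0.5596 -0.3003  0.0289] x [0.046 0.999 0.001] z [ 0.639 -0.029 -0.768] F [-0.2  0.4 -0. ] open 0.0006 q [-0.79  0.71  2.09  1.99  0.49  2.06]
d [0.   1.19 0.98] w [-0.004  0.001 -0.002]
```

```bash
python3 -m creep '[{"wx":0,"wy":0,"wz":0,"dx":0,"dy":0.3,"dz":0.25,"fingers":1},{"wx":0,"wy":0,"wz":0,"dx":0,"dy":0.6,"dz":0.5,"fingers":1},{"wx":0,"wy":0,"wz":0,"dx":0,"dy":0.9,"dz":0.74,"fingers":1},{"wx":0,"wy":0,"wz":0,"dx":0,"dy":1.15,"dz":0.95,"fingers":1},{"wx":0,"wy":0,"wz":0,"dx":0,"dy":1.15,"dz":0.95,"fingers":1}]';python3 -m creep '[{"wx":0,"wy":0,"wz":0,"dx":0,"dy":0.15,"dz":0.13,"fingers":1},{"wx":0,"wy":0,"wz":0,"dx":0,"dy":0.3,"dz":0.25,"fingers":1},{"wx":0,"wy":0,"wz":0,"dx":0,"dy":0.3,"dz":0.25,"fingers":1}]'
```

```text
t: 51.05
ee_pos: [0.5758, -0.3009, 0.0293]
ee_rot: [0.68, 0.65, 0.235, 0.246]
wrist_force: [-0.5, -1.2, -1.4]
opening: 0.0007
t: 51.3
ee_pos: [0.5793, -0.301, 0.0292]
ee_rot: [0.68, 0.65, 0.235, 0.246]
wrist_force: [-1.9, 0.7, 0.4]
opening: 0.0004
```

```bash
python3 - <<'E'
from h import *
d=[.643,-.028,-.766];x=[.044,.999,0]
go([.585,-.301,.029],d,x)
im=manip.camera("top");cv2.imwrite("pics/t14.png",im[:,:,::-1])
print(manip.recognise("top","mould")[:1],[ray("top",d["uv"],.051) for d in manip.tip_of("top","mould_mid")[:1]])
E
```

```text
t 51.3 p [ 0.5793 -0.301   0.0292] x [0.045 0.999 0.   ] z [ 0.639 -0.029 -0.769] F [-1.9  0.7  0.4] open 0.0004 q [-0.76  0.72  2.05  1.96  0.47  2.12]
d [0.03 0.42 0.38] w [-0.005  0.001 -0.001]
[{'extent': [396.2, 198.3, 23.5, 25.0], 'score': 0.68}] [array([ 0.62376278, -0.29754963,  0.051     ])]
```

```bash
for i in 1 2; do python3 -m creep '[{"wx":0,"wy":0,"wz":0,"dx":0,"dy":0.12,"dz":0.1,"fingers":1},{"wx":0,"wy":0,"wz":0,"dx":0,"dy":0.16,"dz":0.13,"fingers":1},{"wx":0,"wy":0,"wz":0,"dx":0,"dy":0.16,"dz":0.13,"fingers":1}]' | grep -E 'pos|force'; done
```

```text
ee_pos: [0.5811, -0.3012, 0.0291]
wrist_force: [-2.8, 0.4, 0.5]
ee_pos: [0.5823, -0.3012, 0.0289]
wrist_force: [-12.0, 0.4, 6.3]
```

```bash
python3 -m creep '[{"wx":0,"wy":0,"wz":0,"dx":0,"dy":-0.5,"dz":-1.5,"fingers":1},{"wx":0,"wy":0,"wz":0,"dx":0,"dy":-0.5,"dz":-4,"fingers":1},{"wx":0,"wy":0,"wz":0,"dx":0,"dy":-0.5,"dz":-8,"fingers":1},{"wx":0,"wy":0,"wz":0,"dx":0,"dy":-0.5,"dz":-12,"fingers":1},{"wx":0,"wy":0,"wz":0,"dx":0,"dy":0,"dz":-16,"fingers":1},{"wx":0,"wy":0,"wz":0,"dx":0,"dy":2,"dz":-19,"fingers":1},{"wx":0,"wy":0,"wz":0,"dx":0,"dy":5,"dz":-22,"fingers":1},{"wx":0,"wy":0,"wz":0,"dx":0,"dy":8,"dz":-24,"fingers":1}]';python3 - <<'E'
from h import *
go([.46,-.29,.30],[.643,-.028,-.766],[-.044,-.999,0])
for c in ("top","wrist"):
  im=manip.camera(c);cv2.imwrite(f"pics/{c}15.png",im[:,:,::-1])
  print(c,manip.recognise(c,"mould")[:1],[ray(c,d["uv"],.051) for d in manip.tip_of(c,"mould_mid")[:1]])
a=cv2.resize(cv2.imread("pics/top15.png")[120:260,340:460],None,fx=3,fy=3)
b=cv2.resize(cv2.imread("pics/wrist15.png"),(420,262))
cv2.imwrite("pics/both15.png",np.hstack([a,np.vstack([b,np.zeros((158,420,3),np.uint8)])]))
E
```

```text
t: 52.62
ee_pos: [0.4746, -0.2921, 0.2143]
ee_rot: [0.67, 0.648, 0.242, 0.27]
wrist_force: [0.4, 0.6, -0.2]
opening: 0.0001
t 52.62 p [ 0.4746 -0.2921  0.2143] x [ 0.043  0.999 -0.026] z [ 0.675 -0.048 -0.736] F [ 0.4  0.6 -0.2] open 0.0001 q [-0.93  0.29  2.16  1.33  0.56  2.68]
d [-0.08  4.72 -7.31] w [-0.03   0.069 -3.123]
top [{'extent': [395.2, 199.9, 22.6, 22.4], 'score': 0.61}] [array([ 0.62169162, -0.30000413,  0.051     ])]
wrist [{'extent': [320.4, 170.3, 144.1, 332.6], 'score': 0.68}] [array([ 0.61717181, -0.30728872,  0.051     ])]
```

View pics/both15.png

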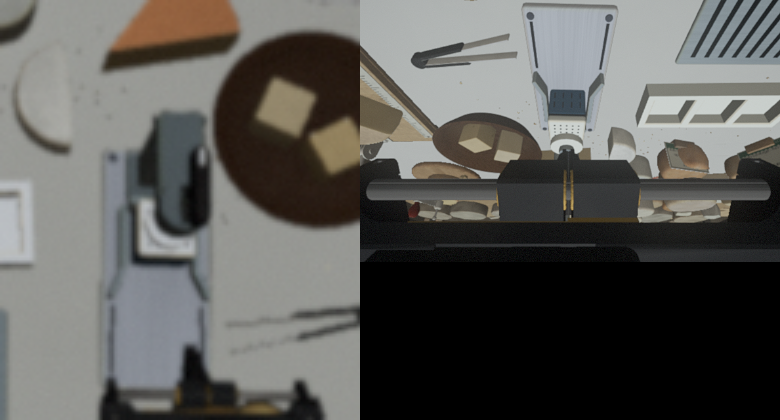

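```bash
for i in 1 2 3; do python3 -m creep '[{"wx":0,"wy":0,"wz":-0.99,"dx":0,"dy":0,"dz":0,"fingers":-1},{"wx":0,"wy":0,"wz":-0.99,"dx":0,"dy":0,"dz":0,"fingers":-1},{"wx":0,"wy":0,"wz":-0.99,"dx":0,"dy":0,"dz":0,"fingers":-1},{"wx":0,"wy":0,"wz":-0.99,"dx":0,"dy":0,"dz":0,"fingers":-1},{"wx":0,"wy":0,"wz":-0.99,"dx":0,"dy":0,"dz":0,"fingers":-1},{"wx":0,"wy":0,"wz":-0.99,"dx":0,"dy":0,"dz":0,"fingers":-1},{"wx":0,"wy":0,"wz":-0.99,"dx":0,"dy":0,"dz":0,"fingers":-1},{"wx":0,"wy":0,"wz":-0.99,"dx":0,"dy":0,"dz":0,"fingers":-1}]' | grep rot; done; python3 - <<'E'
from h import *
go([.50,-.29,.38],[0,0,-1],[-.044,-.999,0])
E
```

```text
ee_rot: [0.28, 0.89, 0.086, 0.35]
ee_rot: [-0.176, 0.916, -0.091, 0.349]
ee_rot: [-0.59, 0.722, -0.245, 0.264]
t 54.92 p [ 0.4748 -0.2915  0.2096] x [-0.164 -0.982 -0.092] z [ 0.671 -0.043 -0.74 ] F [-0.3 -0.1 -0.1] open 0.0951 q [-0.93  0.3   2.16  1.33  0.55 -0.29]
d [ -2.12 -13.14 -10.93] w [-0.737  0.043 -0.15 ]
```

```bash
python3 -m creep '[{"wx":0,"wy":0,"wz":-0.05,"dx":-0.5,"dy":-2.5,"dz":-2.5,"fingers":-1},{"wx":-0.1,"wy":0,"wz":-0.1,"dx":-1,"dy":-5,"dz":-5,"fingers":-1},{"wx":-0.2,"wy":0.01,"wz":-0.15,"dx":-1.5,"dy":-7.5,"dz":-7.5,"fingers":-1},{"wx":-0.3,"wy":0.02,"wz":-0.15,"dx":-2,"dy":-10,"dz":-9,"fingers":-1},{"wx":-0.42,"wy":0.03,"wz":-0.15,"dx":-2,"dy":-13,"dz":-11,"fingers":-1},{"wx":-0.54,"wy":0.04,"wz":-0.15,"dx":-2,"dy":-13,"dz":-11,"fingers":-1},{"wx":-0.66,"wy":0.04,"wz":-0.15,"dx":-2,"dy":-13,"dz":-11,"fingers":-1},{"wx":-0.737,"wy":0.043,"wz":-0.15,"dx":-2,"dy":-13,"dz":-11,"fingers":-1}]';python3 - <<'E'
from h import *
go([.58,-.30,.38],[0,0,-1],[-.044,-.999,0])
E
```

```text
t: 55.58
ee_pos: [0.4987, -0.2923, 0.3835]
ee_rot: [-0.687, 0.724, -0.044, 0.041]
wrist_force: [-0.5, -0.8, -2.0]
opening: 0.0951
t 55.58 p [ 0.4987 -0.2923  0.3835] x [-0.052 -0.999  0.001] z [ 0.12  -0.007 -0.993] F [-0.5 -0.8 -2. ] open 0.0951 q [-0.68  0.25  1.49  0.07  1.31  0.93]
d [ 0.34 -8.06  1.33] w [-0.12  -0.001 -0.008]
```

```bash
python3 -m creep '[{"wx":-0.06,"wy":0,"wz":0,"dx":0.1,"dy":-3,"dz":0,"fingers":-1},{"wx":-0.12,"wy":0,"wz":0,"dx":0.3,"dy":-6,"dz":0.5,"fingers":-1},{"wx":-0.12,"wy":0,"wz":0,"dx":0.3,"dy":-8,"dz":1.3,"fingers":-1},{"wx":-0.12,"wy":0,"wz":0,"dx":0.3,"dy":-8,"dz":1.3,"fingers":-1},{"wx":-0.12,"wy":0,"wz":0,"dx":0.3,"dy":-8,"dz":1.3,"fingers":-1}]';python3 - <<'E'
from h import *
st()
im=manip.camera("wrist");cv2.imwrite("pics/w16.png",im[:,:,::-1])
for d in manip.tip_of("wrist","knob_grip")[:2]: print(d,ray("wrist",d["uv"],.263))
for d in manip.recognise("wrist","knob_grip")[:2]: print(d,ray("wrist",d["extent"][:2],.278))
E
```

```text
t: 56.0
ee_pos: [0.5796, -0.2982, 0.3748]
ee_rot: [-0.69, 0.724, 0.003, 0.002]
wrist_force: [-0.4, -0.6, -0.3]
opening: 0.095
t 56.0 p [ 0.5796 -0.2982  0.3748] x [-0.049 -0.999 -0.006] z [-0.001  0.006 -1.   ] F [-0.4 -0.6 -0.3] open 0.095 q [-0.58  0.43  1.24  0.01  1.48  1.04]
{'uv': [320.6, 152.2], 'score': 0.68} [ 0.61652901 -0.30320132  0.263     ]
{'extent': [322.1, 152.2, 25.1, 93.4], 'score': 0.72} [ 0.61779572 -0.30456343  0.278     ]
{'extent': [18.8, 210.2, 29.1, 47.3], 'score': 0.18} [ 0.58315486 -0.05495143  0.278     ]
```

View pics/w16.png

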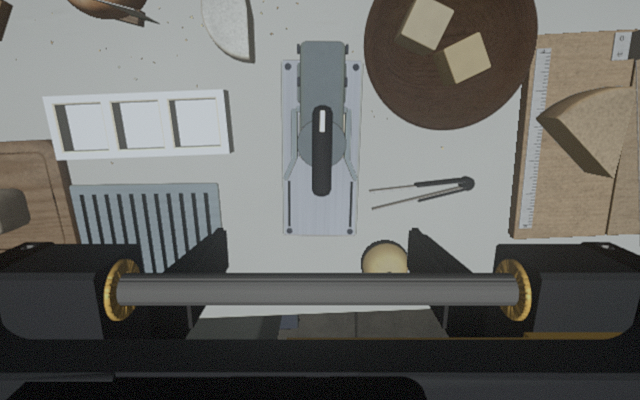

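```bash
python3 -m creep '[{"wx":0,"wy":0,"wz":0,"dx":0.4,"dy":-2,"dz":1.5,"fingers":-1},{"wx":0,"wy":0,"wz":0,"dx":0.4,"dy":-3.8,"dz":3,"fingers":-1},{"wx":0,"wy":0,"wz":0,"dx":0.4,"dy":-3.8,"dz":5,"fingers":-1},{"wx":0,"wy":0,"wz":0,"dx":0.4,"dy":-3.8,"dz":7,"fingers":-1},{"wx":0,"wy":0,"wz":0,"dx":0.4,"dy":-3.8,"dz":7.5,"fingers":-1},{"wx":0,"wy":0,"wz":0,"dx":0.4,"dy":-3.8,"dz":7.5,"fingers":-1}]';python3 - <<'E'
from h import *
go([.617,-.304,.244],[0,0,-1],[-.049,-.999,0])
E
```

```text
t: 56.65
ee_pos: [0.6156, -0.3042, 0.3024]
ee_rot: [-0.689, 0.725, 0.001, 0.002]
wrist_force: [0.1, 0.3, 0.1]
opening: 0.0953
t 56.65 p [ 0.6156 -0.3042  0.3024] x [-0.051 -0.999 -0.005] z [ 0.002  0.005 -1.   ] F [0.1 0.3 0.1] open 0.0953 q [-0.56  0.52  1.27  0.    1.35  1.06]
d [-0.   -0.13  5.84] w [-0.001  0.005 -0.002]
```

```bash
python3 -m creep '[{"wx":0,"wy":0,"wz":0,"dx":0,"dy":-0.1,"dz":2,"fingers":-1},{"wx":0,"wy":0,"wz":0,"dx":0,"dy":-0.1,"dz":4,"fingers":-1},{"wx":0,"wy":0,"wz":0,"dx":0,"dy":-0.1,"dz":5.5,"fingers":-1},{"wx":0,"wy":0,"wz":0,"dx":0,"dy":-0.1,"dz":5.8,"fingers":0},{"wx":0,"wy":0,"wz":0,"dx":0,"dy":-0.1,"dz":5.8,"fingers":1},{"wx":0,"wy":0,"wz":0,"dx":0,"dy":-0.1,"dz":5.8,"fingers":1},{"wx":0,"wy":0,"wz":0,"dx":0,"dy":-0.1,"dz":5.8,"fingers":1},{"wx":0,"wy":0,"wz":0,"dx":0,"dy":-0.1,"dz":5.8,"fingers":1}]' 50;python3 -m creep '[{"wx":0,"wy":0,"wz":0,"dx":0,"dy":0,"dz":0,"fingers":1},{"wx":0,"wy":0,"wz":0,"dx":0,"dy":0,"dz":0,"fingers":1},{"wx":0,"wy":0,"wz":0,"dx":0,"dy":0,"dz":0,"fingers":1},{"wx":0,"wy":0,"wz":0,"dx":0,"dy":0,"dz":0,"fingers":1},{"wx":0,"wy":0,"wz":0,"dx":0,"dy":0,"dz":0,"fingers":1}]'
```

```text
t: 57.32
ee_pos: [0.618, -0.3043, 0.2465]
ee_rot: [-0.689, 0.725, -0.001, 0.003]
wrist_force: [0.1, -0.8, 0.0]
opening: 0.0672
t: 57.73
ee_pos: [0.6178, -0.304, 0.245]
ee_rot: [-0.689, 0.725, 0.0, 0.002]
wrist_force: [0.6, 0.3, -0.0]
opening: 0.0337
```

```bash
python3 -m creep '[{"wx":0,"wy":0,"wz":0,"dx":0,"dy":0,"dz":0,"fingers":1},{"wx":0,"wy":0,"wz":0,"dx":0,"dy":0,"dz":0,"fingers":1},{"wx":0,"wy":0,"wz":0,"dx":0,"dy":0,"dz":0,"fingers":1},{"wx":0,"wy":0,"wz":0,"dx":0,"dy":0,"dz":0,"fingers":1},{"wx":0,"wy":0,"wz":0,"dx":0,"dy":0,"dz":0,"fingers":1},{"wx":0,"wy":0,"wz":0,"dx":0,"dy":0,"dz":0,"fingers":1}]';python3 -m creep '[{"wx":0,"wy":0,"wz":0,"dx":0,"dy":0,"dz":0.5,"fingers":1},{"wx":0,"wy":0,"wz":0,"dx":0,"dy":0,"dz":1,"fingers":1},{"wx":0,"wy":0,"wz":0,"dx":0,"dy":0,"dz":1.5,"fingers":1},{"wx":0,"wy":0,"wz":0,"dx":0,"dy":0,"dz":2,"fingers":1},{"wx":0,"wy":0,"wz":0,"dx":0,"dy":0,"dz":2.5,"fingers":1},{"wx":0,"wy":0,"wz":0,"dx":0,"dy":0,"dz":2.8,"fingers":1},{"wx":0,"wy":0,"wz":0,"dx":0,"dy":0,"dz":3.1,"fingers":1},{"wx":0,"wy":0,"wz":0,"dx":0,"dy":0,"dz":3.1,"fingers":1}]'
```

```text
t: 58.23
ee_pos: [0.6178, -0.3031, 0.245]
ee_rot: [-0.689, 0.725, 0.001, 0.003]
wrist_force: [0.7, 5.2, 1.2]
opening: 0.016
t: 58.9
ee_pos: [0.6179, -0.3032, 0.2159]
ee_rot: [-0.689, 0.725, -0.0, 0.003]
wrist_force: [-3.6, 5.9, 12.4]
opening: 0.0156
```

```bash
python3 -m creep '[{"wx":0,"wy":0,"wz":0,"dx":0,"dy":0,"dz":0.12,"fingers":1},{"wx":0,"wy":0,"wz":0.1,"dx":0,"dy":0,"dz":0.12,"fingers":1},{"wx":0,"wy":0,"wz":0.2,"dx":0,"dy":0,"dz":0.12,"fingers":1},{"wx":0,"wy":0,"wz":0.3,"dx":0,"dy":0,"dz":0.12,"fingers":1},{"wx":0,"wy":0,"wz":0.4,"dx":0,"dy":0,"dz":0.12,"fingers":1},{"wx":0,"wy":0,"wz":0.5,"dx":0,"dy":0,"dz":0.12,"fingers":1},{"wx":0,"wy":0,"wz":0.6,"dx":0,"dy":0,"dz":0.12,"fingers":1},{"wx":0,"wy":0,"wz":0.7,"dx":0,"dy":0,"dz":0.12,"fingers":1}]';python3 - <<'E'
from h import *
st();print(manip.observe()["ft_torque"])
E
```

```text
t: 59.57
ee_pos: [0.6183, -0.3024, 0.2158]
ee_rot: [-0.397, 0.918, 0.001, 0.003]
wrist_force: [-3.9, 12.5, 20.6]
opening: 0.0159
t 59.57 p [ 0.6183 -0.3024  0.2158] x [-0.685 -0.729 -0.007] z [ 0.006  0.004 -1.   ] F [-3.9 12.5 20.6] open 0.0159 q [-0.55  0.58  1.39  0.01  1.17  1.77]
[2.11533534 0.96019026 0.02656354]
```

```bash
python3 -m creep '[{"wx":0,"wy":0,"wz":0.1,"dx":0,"dy":0,"dz":0,"fingers":1},{"wx":0,"wy":0,"wz":0.2,"dx":0,"dy":0,"dz":0,"fingers":1},{"wx":0,"wy":0,"wz":0.3,"dx":0,"dy":0,"dz":0,"fingers":1},{"wx":0,"wy":0,"wz":0.4,"dx":0,"dy":0,"dz":0,"fingers":1},{"wx":0,"wy":0,"wz":0.5,"dx":0,"dy":0,"dz":0,"fingers":1},{"wx":0,"wy":0,"wz":0.6,"dx":0,"dy":0,"dz":0,"fingers":1},{"wx":0,"wy":0,"wz":0.68,"dx":0,"dy":0,"dz":0,"fingers":1},{"wx":0,"wy":0,"wz":0.68,"dx":0,"dy":0,"dz":0,"fingers":1}]';python3 - <<'E'
from h import *
st();print(manip.observe()["ft_torque"])
E
```

```text
t: 60.23
ee_pos: [0.619, -0.302, 0.2158]
ee_rot: [-0.068, 0.998, 0.002, 0.004]
wrist_force: [-1.5, 12.8, 19.3]
opening: 0.0157
t 60.23 p [ 0.619  -0.302   0.2158] x [-0.991 -0.136 -0.007] z [ 0.007  0.005 -1.   ] F [-1.5 12.8 19.3] open 0.0157 q [-0.55  0.58  1.39  0.01  1.17  2.45]
[2.46944287 0.37478228 0.03301925]
```

```bash
python3 -m creep '[{"wx":0,"wy":0,"wz":0.04,"dx":0,"dy":0,"dz":0,"fingers":1},{"wx":0,"wy":0,"wz":0.04,"dx":0,"dy":0,"dz":0,"fingers":1},{"wx":0,"wy":0,"wz":0.03,"dx":0,"dy":0,"dz":-0.2,"fingers":1},{"wx":0,"wy":0,"wz":0.03,"dx":0,"dy":0,"dz":-0.4,"fingers":1},{"wx":0,"wy":0,"wz":0.03,"dx":0,"dy":0,"dz":-0.4,"fingers":1}]';python3 - <<'E'
from h import *
st();print(manip.observe()["ft_torque"])
E
python3 -m creep '[{"wx":0,"wy":0,"wz":0,"dx":0,"dy":0,"dz":0,"fingers":0.5},{"wx":0,"wy":0,"wz":0,"dx":0,"dy":0,"dz":0,"fingers":-0.2},{"wx":0,"wy":0,"wz":0,"dx":0,"dy":0,"dz":0,"fingers":-0.2},{"wx":0,"wy":0,"wz":0,"dx":0,"dy":0,"dz":0,"fingers":-0.2},{"wx":0,"wy":0,"wz":0,"dx":0,"dy":0,"dz":-3,"fingers":-0.2},{"wx":0,"wy":0,"wz":0,"dx":0,"dy":0,"dz":-6,"fingers":-0.2},{"wx":0,"wy":0,"wz":0,"dx":0,"dy":0,"dz":-10,"fingers":-0.2},{"wx":0,"wy":0,"wz":0,"dx":0,"dy":0,"dz":-13,"fingers":-0.2}]';python3 -m creep '[{"wx":0,"wy":0,"wz":-0.12,"dx":0,"dy":3,"dz":-1,"fingers":-0.2},{"wx":0,"wy":0,"wz":-0.24,"dx":0,"dy":6,"dz":-2,"fingers":-0.2},{"wx":0,"wy":0,"wz":-0.36,"dx":0,"dy":9,"dz":-2,"fingers":-0.2},{"wx":0,"wy":0,"wz":-0.48,"dx":0,"dy":9,"dz":-2,"fingers":-0.2},{"wx":0,"wy":0,"wz":-0.6,"dx":0,"dy":9,"dz":-2,"fingers":-0.2},{"wx":0,"wy":0,"wz":-0.72,"dx":0,"dy":9,"dz":-2,"fingers":-0.2},{"wx":0,"wy":0,"wz":-0.72,"dx":0,"dy":9,"dz":-2,"fingers":-0.2}]';python3 - <<'E'
from h import *
st()
for c in ("top","wrist","scene"):
  im=manip.camera(c);cv2.imwrite(f"pics/{c}17.png",im[:,:,::-1])
  print(c,[np.round(d["uv"]) for d in manip.tip_of(c,"knob_grip")[:1]])
print("knob predicted at z .236 / .263",pix("wrist",[[.6178,-.3035,.236],[.6178,-.3035,.263]]))
a=cv2.resize(cv2.imread("pics/top17.png")[100:320,180:460],(420,330),interpolation=2)
b=cv2.resize(cv2.imread("pics/scene17.png")[180:300,230:430],(420,252),interpolation=2)
w=cv2.resize(cv2.imread("pics/wrist17.png")[:260],(380,154),interpolation=2)
C=np.zeros((582,800,3),np.uint8);C[:330,:420]=a;C[330:,:420]=b;C[:154,420:]=w;C[160:460,420:]=cv2.resize(cv2.imread("pics/wrist17.png")[30:270,180:484],(380,300),interpolation=2)
cv2.imwrite("pics/all17.png",C)
E
```

```text
t: 60.65
ee_pos: [0.6189, -0.302, 0.218]
ee_rot: [-0.056, 0.998, 0.003, 0.003]
wrist_force: [3.6, 11.6, 8.0]
opening: 0.0153
t 60.65 p [ 0.6189 -0.302   0.218 ] x [-0.994 -0.111 -0.006] z [ 0.006  0.006 -1.   ] F [ 3.6 11.6  8. ] open 0.0153 q [-0.55  0.58  1.38  0.01  1.18  2.47]
[ 2.10550692 -0.3985796   0.00766524]
t: 61.32
ee_pos: [0.6173, -0.3047, 0.3495]
ee_rot: [-0.055, 0.998, 0.001, 0.002]
wrist_force: [0.7, -0.8, 1.1]
opening: 0.0564
t: 61.9
ee_pos: [0.6074, -0.215, 0.367]
ee_rot: [-0.406, 0.914, 0.001, 0.002]
wrist_force: [-0.7, -1.0, 0.2]
opening: 0.0573
t 61.9 p [ 0.6074 -0.215   0.367 ] x [-0.67  -0.742 -0.005] z [ 0.003  0.003 -1.   ] F [-0.7 -1.   0.2] open 0.0573 q [-0.44  0.42  1.28  0.    1.44  1.86]
top []
wrist [array([384., 116.])]
scene [array([364., 269.])]
knob predicted at z .236 / .263 [[385.81089896 115.95645702]
 [392.42547885 116.18748271]]
```

View pics/all17.png

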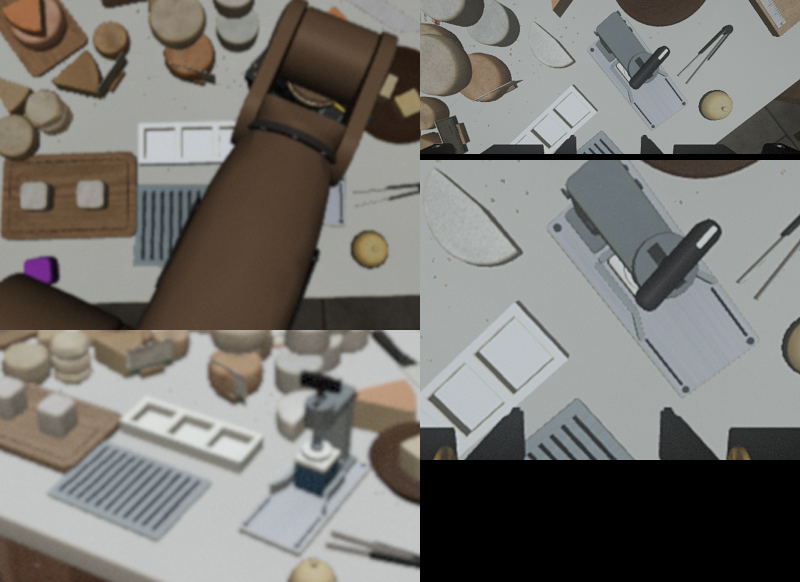

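```bash
python3 - <<'E'
from station import manip
print(manip.hand_in(), manip.observe()["t"])
E
```

```text
the job is handed in; nothing more can be done
the job is handed in; nothing more can be done
```

The job is done and handed in at about 62 s of simulated time, well inside the 210 s limit. The hand-in gives no verdict, so whether it passed is not known from here.

- **Draining:** I turned the mould over in two 90° steps and stood it on its lid on the tray. The wrist view showed it still standing there after the bricks were moved.
- **Bricks:** Two bricks were present. I set both on the board about 12 cm apart, and the last pictures show them separate with all three cavities empty.
- **Mould in the press:** I turned the mould upright again, set it in front of the rails and pushed it in low down. At about x = 0.582 m the pushing force jumped to about 12 N, which I took as the stop. The top-camera network then put the mould within about 4 mm of my estimate of the seat. The wrist-camera estimate, partly hidden by the press, was about 5 mm off in y.
- **Clamp:** I pushed the knob down about 29 mm by the tool reading and turned the tool about 1.4 rad clockwise. After I let go, the wrist view showed the bar across the press and still low, at the height expected for a spindle depth of about 0.027 m. The scene view shows the pad on the lid.

**Not checked:**
- I could not read the pad force or the knob and spindle joints directly.
- While I turned the knob, up to about 13 N of sideways force showed at the wrist, so the grip was slightly off the knob's axis.
- I never saw the mould being knocked or the grip slackening. I saw no sign of the tongs or the white half cheese moving, but I did not measure it.

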